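# Press the roller bushing home and lock its clamp

### The arm

A 6-joint arm with a two-finger parallel gripper is mounted at the origin on a cart in front of the work surface, level with it; the furniture and walls round the work are solid. World frame = base frame: x ahead of the robot, y to its left, z up, the work surface at z = 0. Lengths are in m, angles in rad, forces in N, time in s.
With the tool pointing down it reaches from about 0.35 to 0.725 m from the base axis. Payload 6 kg.
Tool frame: the origin (TCP) lies at the very end of the fingers, on their centre line; the grasp point (between the pads) lies 19 mm behind it; x points along the fingers, y is the direction in which the jaws open and shut, and the axes are right-handed (so a half turn about x gives the same grasp; the last joint's range is limited). The gripper opens to 85 mm and grips with 20 to 120 N. Pads are 22 mm wide; open, the fingers measure 114 mm over their backs; the gripper's body (76 mm by 85 mm) begins 54 mm behind the grasp point. The pads swing forward as they close: fully open they stand 13 mm farther back than shut.
Start: joints at [-0.876, 0.04, 0.085, 0, -1.615, -0.334], TCP at [0.212, -0.561, 0.231] pointing down, gripper open.
Joint ranges: [-2.56, 2.56], [-1.29, 2.01], [-1.08, 1.49], [-3.29, 1.98], [-2.81, -0.18], [-2.99, 2.99]. Speed limits (rad/s): [2.57, 2.57, 3.01, 3.14, 3.14, 3.14].

### API

Orientations are given as a rotation vector (axis times angle).
In Python, from cell import readout, optics, ticket, nets gives the robot as it stands. The module is installed in compiled form; this text tells all that it offers.
- The arm moves only by the tool carry_out, never from a script. Its argument "targets" is a list of rows, each a list of 3 entries, a list of its own where there are three numbers: the finger opening in cm, from 0 to 8.54, then the shift along the tool's x, y, z in cm, then the turn about the tool's x in rad. A call has 1 to 5 rows; each row is the pose to reach, as a shift and turn from the pose commanded when the call began, along the tool's axes at that moment; what a row does not reach only later rows make up. A row lasts 1/8 s, in which the tool goes at most 62.5 mm and 10.7 degrees, less where a joint would pass 70% of its speed; a pose out of reach is approached as far as the arm can. A call with a gripper value outside its range is refused whole. The fingers move at their own pace and stop on an object; "grip_force" is the grip in N (left out, the last holds). Time passes only in rows, so rows that repeat a pose let the fingers close. It gives the time, the measured TCP pose, the force and the opening at its end, in the units of the state.
- readout.get_obs(): the state, without advancing time (a new reading comes with each control period).
- optics.read_camera(name): name is "scene" or "top" or "wrist"; returns a dict with "color" (480x640x3 uint8, red, green, blue), "depth" (480x640 float32, m along the optical axis (not along the pixel's ray), 0 where there is no reading), "mtx" (3x3 intrinsics, pixels), "R" (3x3) and "t" (3): a world point X has camera coordinates R X + t; the wrist camera has in their place "tool_from_camera" (4x4, takes a point from camera to tool coordinates, whose origin is the TCP and whose axes are the tool frame's). Camera axes: x right, y down, z forward; pixel columns grow to the right and rows downward; lengths in m; the calibration is good to about 2 mm. A picture is of the moment at which its call begins: read the wrist's pose just before it.
- ticket.hand_in(): hands the job in, once; it reports no verdict.
Trained networks look in a picture, given as the dict that the camera call returned (one of the last four; its "shot" number tells which), for a name from the list of things; names that differ only in an ending like _2 or _b are one class to them, and where a whole thing is asked for, a point or a joint stands for the part that bears it (a point fixed in the world has none). Each returns a list of dicts, best first, with "p" (0 to 1); they miss things now and then, are a little off and sometimes report something else, mostly with a low value. They report only what shows in the picture. A call takes as long as a camera call. They do not tell look-alikes from the thing itself.
- nets.recognise(thing, picture): "extent" ([left, top, right, bottom] in pixels, round what is visible of it).
- nets.outline_of(thing, picture): "region" (480x640 bool, what is visible of it) and "extent" ([left, top, right, bottom] in pixels, round what is visible of it).
- nets.place_of(thing, picture): "location" ([row, column] in pixels: a listed point, or the origin of a listed thing).
The state is a dict: "clock": time; "joints": joint angles; "qd": joint speeds; "effort": joint torques, N m; "tcp_pos": TCP position; "tool_rot": TCP orientation; "ft_force": force on the tool from outside, world axes, zero at the start; "wrist_torque": the same for the moment, N m; "grip_width": finger opening in m.
Only numpy, scipy, OpenCV 4.12 (cv2) and the standard library are available. Lean on these libraries where they do the work, as an engineer would, in place of code of your own. Each camera call takes 0.05 s, during which the arm holds its last target.

### The job

Take the bronze bushing out of the white tray and press it, narrow end first, into the slanted bore of the creasing unit's bearing block until its shoulder sits flush on the block face all round. Then turn the wide black clamp ring clockwise (seen from above) all the way to its stop at the red mark, without turning the small aluminium fine-adjust knob on top of it. Leave everything else where it stands.

Things in the scene. Friction and masses are not known exactly. Their poses are not given: they have to be found in the camera images.
- bronze_bushing_center (a point): Bronze headed bushing, loose, about 0.11 kg, upright in the tray, sleeve down. 52 mm high: sleeve (24 mm dia, 26 mm long, its lowest 6 mm tapering to 19.6 dia), above it a round head (34 mm dia, 26 mm high, flat top). This point: on the axis, half-way up, in the plane of the shoulder (step from sleeve to head); z points from sleeve to head. Grip the head, fingertips just above the shoulder.
- bore_mouth (a point): Centre of the bore's mouth in the block's slanted top face. z points out of the bore, 0.50 rad (29 degrees) from vertical, leaning towards the robot and its right; x, y lie in the face, y level. Bore 25.4 mm dia, 34 mm deep; mouth 78 mm above the table. The bushing is home when bronze_bushing_center lies on this point with both z axes alike; its head then stands 26 mm out of the face.
- bearing_block: Light grey block with the bore, 64 x 64 x 40 mm, fixed on the unit, highest edge 95 mm above the table; origin at the centre of its underside, z along the bore. Low screw heads (2.5 mm) near the corners of its face. Sprung balls in the bore, 12 mm below the mouth, grip the sleeve: it enters freely for some 8 mm, then must be pushed along the bore axis with up to about 15 N and stays put.
- bearing_unit: Fixed cast base plate of the unit, dark blue-grey, 120 x 260 x 12 mm; origin at the centre of its underside on the table, z up, y along its long side. In its frame the bore mouth is at x 0, y +70 mm, z 78 mm; the knob pair's vertical axis is at x 0, y -72 mm. The block's highest edge is about 95 mm above the table.
- clamp_ring_grip (a point): On the vertical axis of the wide black clamp ring (outer, lower knob of the concentric pair; round, ribbed, 52 mm diameter, 30 mm high, from 16 to 46 mm above the table), at 34 mm above the table, a good height to grip it across its diameter from above. An aluminium foot disc of 66 mm diameter lies under the ring with its top at 16 mm.
- clamp_ring (a joint): Angle of the black clamp ring in rad: 0 fully loose, grows clockwise seen from above, hard stop at 1.25 = locked, where its white line points to the red mark on the base. Stays where it is left; friction 0.06 Nm. Starts between 0 and 0.4.
- fine_knob_pointer (a point): On the white pointer line near the rim of the small aluminium fine-adjust knob (inner, upper knob: 22 mm diameter, 18 mm high, from 47 to 65 mm above the table, on the same vertical axis as the clamp ring); this point is on its top face, 10 mm off the axis. It turns very easily: must not be turned.
- parts_tray: White open tray, fixed, 133 x 298 mm, walls 2 mm thick and 43 mm high, floor 2 mm thick; origin at the centre of its underside, y along its long side. It holds the bronze bushing, the steel bushing and the pin tin, standing in a row along y about 85 mm apart in any order.
- steel_bushing: Steel-grey bushing standing in the tray, same shape but with a thicker sleeve (29 mm diameter; does not fit), 52 mm high, head 34 mm; origin at the centre of its underside. Leave it.
- pin_tin: Round tin in the tray, 60 mm diameter, 32 mm high; origin at the centre of its underside. Leave it.
- board_eraser: Small black board eraser, 28 x 46 x 19 mm, on the table between tray and unit; origin under its centre. Leave it.
- solvent_bottle: Small flat bottle with black cap, 31 x 57 x 138 mm tall, standing behind, between tray and unit; origin under its centre. Leave it.
- glue_stick: White and blue glue stick standing behind the unit, 31 mm diameter, 96 mm tall; origin under its centre. Leave it.
There are look-alikes about, which are no part of the job. Several things look just like the part that bears bronze_bushing_center: the one meant starts nearest to the robot's base.

How it is judged:
On the way, in this order (a step that is already met when the one before it is completed fails the run):
1. the bronze bushing is pressed home in the bore, its shoulder flush on the block face (distance between bronze_bushing_center and bore_mouth below 0.003 m and z of bronze_bushing_center in the frame of bore_mouth below 0.0018 m and angle between the z axis of bronze_bushing_center and the z axis of bore_mouth, either way round below 0.06 rad), for 0.2 s.
2. the clamp ring is turned to its locked stop, the bushing still home (all of step 1 and value of joint clamp_ring above 1.16 rad), for 0.2 s.
At the end, for the whole second after the job is handed in: The bronze bushing is at rest in the bore with its shoulder within 1.8 mm of the block face, its shoulder centre within 3 mm of the bore mouth's centre and its axis within 0.06 rad of the bore's; the clamp ring reads over 1.16 rad (stop at 1.25) (all of step 2 and linear speed of bronze_bushing below 0.01 m/s); the robot touches nothing.
It fails at once if the fine-adjust knob is turned by more than about 17 degrees (distance of fine_knob_pointer from where it was at the start of the episode above 0.003 m).
It fails at once if another loose thing on the table or in the tray is moved by more than 20 mm (distance of any of steel_bushing, pin_tin, board_eraser, solvent_bottle, glue_stick from where it was at the start of the episode above 0.02 m).
It also fails if it takes over 58 s, if anything falls off the work surface, if the arm or the gripper's body presses on something with over 40 N, if the wrist force passes 120 N, or if a joint passes its speed limit or range.

## Working session

There is one attempt and no reset: what is moved stays moved. The work goes in short steps, Python scripts to look and compute and a tool call to move; the robot and the scene stay as the last step left them, time stands still between calls to the robot, and variables do not carry over. Pictures are saved under pics/ and viewed, and the job is handed in when it is done.

Besides the shell and the picture viewer there is one more tool, called after ">>>" by a JSON object that holds its "name" and its "arguments". carry_out: Moves the arm, as the interface text tells. Its arguments: {"type":"object","properties":{"targets":{"type":"array","items":{"type":"array"}},"grip_force":{"type":"number"}},"required":["targets"]}

```bash
mkdir -p pics
cat > h.py <<'E'
import numpy as np, cv2
from scipy.spatial.transform import Rotation as R
from cell import readout, optics, ticket, nets
def save(p,n): cv2.imwrite('pics/'+n+'.png',cv2.cvtColor(p['color'],cv2.COLOR_RGB2BGR))
def wp(p,u,v,d,T=None):
    K=p['mtx']; c=np.array([(u-K[0,2])/K[0,0]*d,(v-K[1,2])/K[1,1]*d,d])
    if 'R' in p: return p['R'].T@(c-p['t'])
    M=p['tool_from_camera']; t=M[:3,:3]@c+M[:3,3]
    return T[0]+T[1]@t
def pose():
    o=readout.get_obs(); return np.array(o['tcp_pos']),R.from_rotvec(o['tool_rot']).as_matrix()
E
python3 - <<'E'
from h import *
o=readout.get_obs();print(o)
print(pose()[1])
for n in ['scene','top','wrist']:
    p=optics.read_camera(n);save(p,n+'0')
    print(n,p['mtx'].tolist(),p.get('R'),p.get('t'),p.get('tool_from_camera'))
    for th in ['bronze_bushing_center','bore_mouth','clamp_ring_grip','fine_knob_pointer','steel_bushing','pin_tin','solvent_bottle','glue_stick','board_eraser','bearing_unit','parts_tray']:
        for f in (nets.place_of(th,p) or [])[:4]:
            r,c=f['location'];
            d=p['depth'][int(r),int(c)]
            print(th,round(f['p'],2),np.round([r,c],1),np.round(wp(p,c,r,d,pose()),3))
E
```

```text
{'clock': 0.0, 'joints': array([-8.76299368e-01,  4.08163928e-02,  8.38004761e-02, -4.65861633e-04,
       -1.61552375e+00, -3.33699962e-01]), 'qd': array([ 0.00115961, -0.000576  ,  0.00206383,  0.00049724,  0.00045832,
        0.00105899]), 'effort': array([-1.13665734e-03, -3.68208647e+01,  3.47414517e+01,  6.93246692e+00,
       -5.39876113e-03,  2.47619653e-05]), 'tcp_pos': array([ 0.21176673, -0.56102432,  0.23027017]), 'tool_rot': array([-0.28174654,  1.55264527,  0.28450291]), 'ft_force': array([ 0.32085031, -1.39519426, -0.10415136]), 'wrist_torque': array([ 0.05597079, -0.02090992, -0.01134724]), 'grip_width': 0.08529170568541217}
[[-7.58141294e-04 -3.53038456e-01  9.35608505e-01]
 [ 1.63739802e-03  9.35607081e-01  3.53039245e-01]
 [-9.99998372e-01  1.79961714e-03 -1.31257896e-04]]
scene [[513.1316927868077, 0.0, 318.61488380487793], [0.0, 513.1316927868077, 243.13194160119264], [0.0, 0.0, 1.0]] [[-0.67830607 -0.73466813  0.01279132]
 [-0.308992    0.26940608 -0.91210981]
 [ 0.66665195 -0.62264203 -0.40974635]] [0.43106318 0.23565506 0.82673498] None
bronze_bushing_center 0
[... 1874 characters left out ...]
in 0.6 [257.1 280.2] [0.561 0.144 0.038]
solvent_bottle 0.92 [187.5 339.6] [0.721 0.007 0.103]
glue_stick 0.61 [185.3 428.1] [ 0.739 -0.206  0.061]
board_eraser 0.72 [300.7 328.5] [0.459 0.026 0.015]
bearing_unit 0.9 [273.6 437.8] [ 0.531 -0.241  0.012]
parts_tray 0.68 [254.  240.9] [0.566 0.236 0.055]
wrist [[387.04274035065055, 0.0, 316.75956613700487], [0.0, 387.04274035065055, 238.12826682339985], [0.0, 0.0, 1.0]] None None [[-1.50538038e-05 -3.12994262e-01  9.49755017e-01 -1.41612452e-01]
 [ 9.99999809e-01  5.82748675e-04  2.07896551e-04  2.84578240e-04]
 [-6.18538905e-04  9.49754838e-01  3.12994193e-01 -8.00674299e-02]
 [ 0.00000000e+00  0.00000000e+00  0.00000000e+00  1.00000000e+00]]
```

View pics/scene0.png

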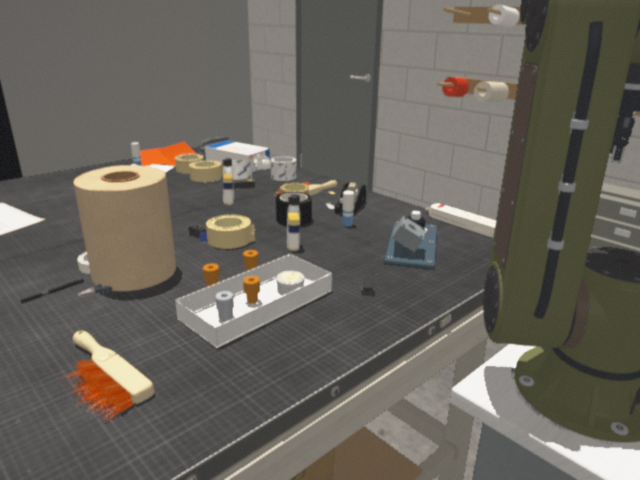

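View pics/top0.png

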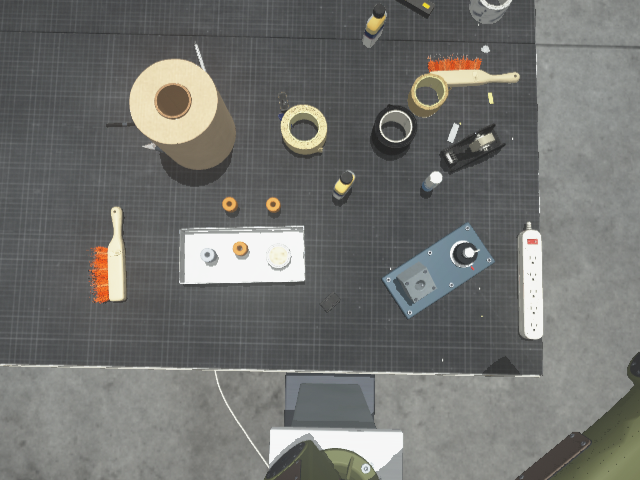

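View pics/wrist0.png

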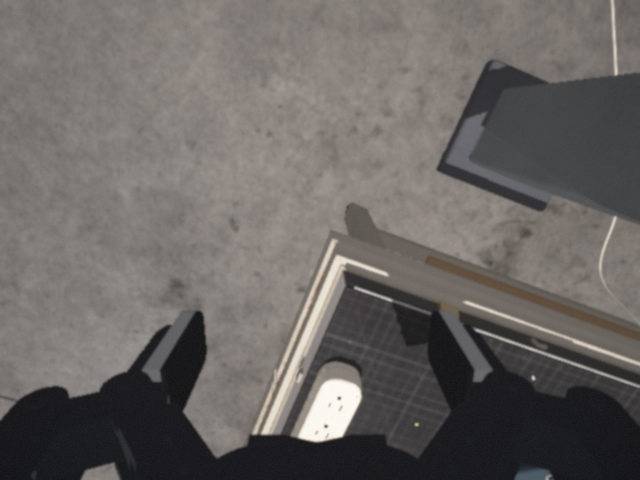

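The bronze part we want is in the tray at top (row 247, col 241), between the steel bushing (256, 208) and the tin (257, 280). The block is at (286, 418) and the knob pair at (253, 466). The wrist can't see them yet. The tool can't be tilted, so the bushing has to pivot in the grip. First I'll take a close look at the unit.

```bash
cat >> h.py <<'E'
def go(target,zdir):
    """shift (cm, tool axes) and turn to reach TCP target with tool z horizontally along zdir"""
    p,M=pose()
    s=M.T@(np.array(target)-p)*100
    z=np.array([zdir[0],zdir[1],0.]);z/=np.linalg.norm(z)
    l=M.T@z; a=np.arctan2(-l[1],l[2])
    print('shift',np.round(s,2),'turn',round(a,3))
E
python3 - <<'E'
from h import *
go([0.50,-0.24,0.25],[0.84,0.55])
E
```

```text
shift [-1.87 19.89 38.31] turn -0.219
```

>>> {"name": "carry_out", "arguments": {"targets": [[8, [-1.9, 20, 38], -0.22], [8, [-1.9, 20, 38], -0.22], [8, [-1.9, 20, 38], -0.22], [8, [-1.9, 20, 38], -0.22], [8, [-1.9, 20, 38], -0.22]], "grip_force": 20}}

```text
clock: 2.42
tcp_pos: [0.42, -0.3261, 0.2455]
tool_rot: [-0.455, 1.522, 0.455]
ft_force: [0.4, -0.4, 0.3]
grip_width: 0.0803
```

>>> {"name": "carry_out", "arguments": {"targets": [[6, [0, 4.5, 8.7], 0.0], [6, [0, 4.5, 8.7], 0.0], [6, [0, 4.5, 8.7], 0.0]]}}

```text
clock: 2.8
tcp_pos: [0.468, -0.2404, 0.245]
tool_rot: [-0.458, 1.522, 0.458]
ft_force: [-0.7, -0.2, -0.1]
grip_width: 0.0601
```

Run:
```python
from h import *
T=pose()
p=optics.read_camera('wrist');save(p,'w1')
for th in ['bore_mouth','clamp_ring_grip','fine_knob_pointer','bearing_block']:
    for f in (nets.place_of(th,p) or [])[:2]:
        r,c=f['location'];d=p['depth'][int(r),int(c)]
        print(th,round(f['p'],2),np.round([r,c],1),np.round(wp(p,c,r,d,T),4))
np.savez('w1.npz',d=p['depth'],K=p['mtx'],M=p['tool_from_camera'],p=T[0],R=T[1],c=p['color'])
```

```text
bore_mouth 0.72 [278.3 347. ] [ 0.5125 -0.1758  0.0462]
clamp_ring_grip 0.57 [263.6 203.3] [ 0.5696 -0.2974  0.0572]
fine_knob_pointer 0.96 [266.2 187.7] [ 0.5761 -0.3076  0.0639]
bearing_block 0.72 [280.8 348.9] [ 0.5135 -0.1729  0.0467]
```

View pics/w1.png

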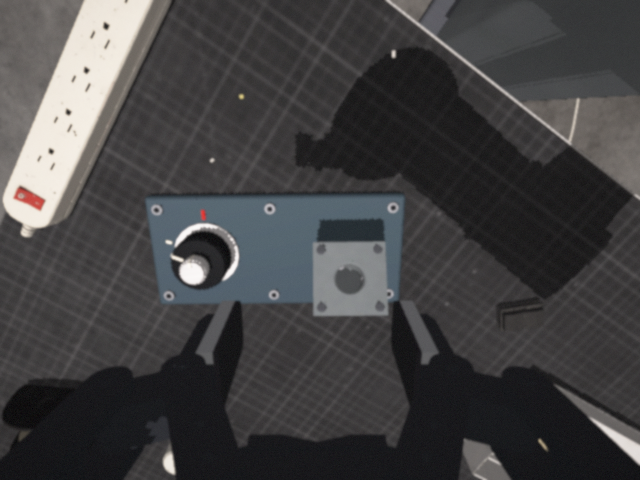

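The bore is at wrist (row 278, col 348). The ring is at (260, 203) with its white line near (242, 168) and the red mark at (214, 203). Next I'll fit the face plane and the bore centre.

```bash
cat > fit.py <<'E'
import numpy as np,cv2,sys
def world(z):
    d=z['d'];K=z['K'];M=z['M']
    v,u=np.mgrid[0:480,0:640]
    c=np.stack([(u-K[0,2])/K[0,0]*d,(v-K[1,2])/K[1,1]*d,d],-1)
    t=c@M[:3,:3].T+M[:3,3]
    return t@z['R'].T+z['p']
z=np.load('w1.npz');W=world(z)
m=np.zeros((480,640),bool);m[245:313,317:384]=1
m&=z['d']>0
P=W[m]
for i in range(8):
    c=P.mean(0);n=np.linalg.svd(P-c,full_matrices=False)[2][2];n*=np.sign(n[2]);r=(P-c)@n
    P=P[abs(r)<max(0.0012,2*r.std()*0.8)]
print('plane',n,'tilt',np.arccos(n[2]),'rms',r.std(),len(P),'c',c,'lean dir',n[:2]/np.hypot(*n[:2]))
# bore: below-plane pixels
D=(W-c)@n
b=m&(D<-0.003)
num,lab,st,ce=cv2.connectedComponentsWithStats(b.astype(np.uint8));print(st[1:],ce[1:])
# centre via ray-plane of color hole
g=cv2.cvtColor(z['c'],cv2.COLOR_RGB2GRAY);print(g[262:296:3,330:366:3])
def ray(u,v):
    K=z['K'];M=z['M'];q=z['R']@(M[:3,:3]@np.array([(u-K[0,2])/K[0,0],(v-K[1,2])/K[1,1],1]));o=z['R']@M[:3,3]+z['p']
    return o+q*(((c-o)@n)/(q@n))
g2=((g<95)&m).astype(np.uint8);num,lab,st,ce=cv2.connectedComponentsWithStats(g2)
for i in range(1,num):
    if st[i,4]>150:
        cs,_=cv2.findContours((lab==i).astype(np.uint8),0,1);e=cv2.fitEllipse(cs[0]);print(st[i],e,ray(*e[0]))
# foot disc/knob & unit corner: block corners
f=m&(abs(D)<0.002)
m2=np.zeros_like(m);m2[225:325,300:400]=1
f=m2&(abs(D)<0.002)&(z['d']>0)
pts=np.argwhere(f)[:,::-1].astype(np.float32);rect=cv2.minAreaRect(pts);print(rect,ray(*rect[0]))
for q in cv2.boxPoints(rect): print(q,ray(*q))
# knob top
k=np.zeros_like(m);k[240:300,165:245]=1
Q=W[k&(abs(W[...,2]-0.065)<0.004)];print('knob',len(Q),Q.mean(0),(Q.min(0)+Q.max(0))/2)
Q=W[k&(abs(W[...,2]-0.046)<0.004)];print('ring',len(Q),Q.mean(0),(Q.min(0)+Q.max(0))/2)
E
python3 fit.py
```

```text
plane [-0.397345   -0.26932117  0.87725883] tilt 0.500674833628295 rms 0.000577008347680735 3203 c [ 0.50062166 -0.18337301  0.07740632] lean dir [-0.82777165 -0.56106514]
[[335 264  29  29 644]] [[348.9378882  278.42546584]]
[[140 143 142 142 142 143 143 142 141 140 139 138]
 [141 141 142 142 140 120 118 116 125 137 139 139]
 [143 143 140 140 142  88 108 116 112 110 127 141]
 [143 140 116  82  79  77  79  83  78  88 102 131]
 [140 134  92  77  78  75  78  80  79  76  83 110]
 [138 127  86  77  78  77  79  78  79  78  85 107]
 [141 131  84  79  78  78  78  77  78  78  80  89]
 [141 138  93  79  79  79  80  78  78  78  70  94]
 [143 143 114  79  77  80  79  77  77  76  73 113]
 [142 143 139 103  80  78  79  79  75  75 102 136]
 [140 140 144 141 114  89  82  81  87 112 138 140]
 [144 142 141 142 140 137 132 132 138 142 142 140]]
[336 268  28  26 537] ((348.9877624511719, 280.5628662109375), (23.45858383178711, 27.684345245361328), 105.27645111083984) [ 0.50277959 -0.18335358  0.0783897 ]
((350.0, 278.5), (73.0, 74.0), 90.0) [ 0.5009673  -0.18346522  0.07753456]
[313. 242.] [ 0.49524996 -0.22597064  0.06189566]
[387. 242.] [ 0.45896956 -0.17141227  0.06221243]
[387. 315.] [ 0.5064877  -0.14242395  0.09263476]
[313. 315.] [ 0.54159728 -0.19512563  0.09235769]
knob 472 [ 0.57921693 -0.30181921  0.06397685] [ 0.57997391 -0.30194409  0.06353909]
ring 1587 [ 0.57638405 -0.30159293  0.04522142] [ 0.57942145 -0.30188327  0.0459783 ]
```

Run:
```python
from h import *
go([0.53,0.225,0.22],[1,0])
```

```text
shift [ 2.52 35.71 30.94] turn 0.579
```

>>> {"name": "carry_out", "arguments": {"targets": [[6, [1, 35.7, 30.9], 0.58], [6, [1, 35.7, 30.9], 0.58], [6, [2.5, 35.7, 30.9], 0.58], [6, [2.5, 35.7, 30.9], 0.58], [6, [2.5, 35.7, 30.9], 0.58]]}}

```text
clock: 3.68
tcp_pos: [0.5057, 0.0431, 0.232]
tool_rot: [0.002, 1.57, -0.001]
ft_force: [0.7, -0.7, 0.9]
grip_width: 0.0599
```

Run:
```python
from h import *
go([0.53,0.225,0.22],[1,0])
```

```text
shift [ 1.21 18.2   2.39] turn -0.002
```

>>> {"name": "carry_out", "arguments": {"targets": [[6, [1.2, 18.2, 2.4], 0.0], [6, [1.2, 18.2, 2.4], 0.0], [6, [1.2, 18.2, 2.4], 0.0], [6, [1.2, 18.2, 2.4], 0.0]]}}

```text
clock: 4.18
tcp_pos: [0.5294, 0.2263, 0.2177]
tool_rot: [-0.004, 1.574, 0.001]
ft_force: [-0.6, -0.5, 0.5]
grip_width: 0.0603
```

Run:
```python
from h import *
T=pose();print(T[0])
p=optics.read_camera('wrist');save(p,'w2')
np.savez('w2.npz',d=p['depth'],K=p['mtx'],M=p['tool_from_camera'],p=T[0],R=T[1],c=p['color'])
for f in (nets.place_of('bronze_bushing_center',p) or [])[:4]:
        r,c=f['location'];d=p['depth'][int(r),int(c)]
        print(round(f['p'],2),np.round([r,c],1),np.round(wp(p,c,r,d,T),4))
```

```text
[0.5293621  0.22633434 0.21765068]
0.81 [359.9 359.3] [0.6709 0.267  0.0494]
0.7 [356.8 257.2] [0.6728 0.17   0.0425]
0.69 [260.5 333.8] [0.5695 0.2411 0.0532]
```

View pics/w2.png

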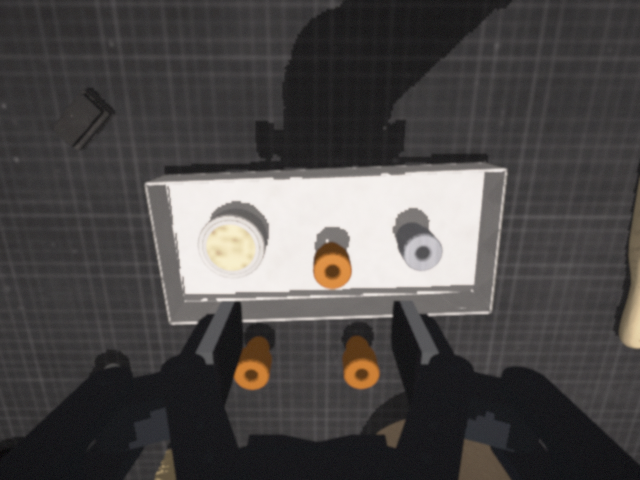

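The bronze bushing is at (265, 332), clear of the tin (245, 232) and the steel bushing (250, 422). The near tray wall runs along row ~170.

Run:
```python
from h import *
z=np.load('w2.npz')
import types
d=z['d'];K=z['K'];M=z['M'];v,u=np.mgrid[0:480,0:640]
c=np.stack([(u-K[0,2])/K[0,0]*d,(v-K[1,2])/K[1,1]*d,d],-1);W=(c@M[:3,:3].T+M[:3,3])@z['R'].T+z['p']
m=np.zeros(d.shape,bool);m[235:300,305:360]=1
Q=W[m&(abs(W[...,2]-0.054)<0.004)];print(len(Q),np.median(Q[:,2]),(Q.min(0)+Q.max(0))/2,np.ptp(Q,axis=0))
(x,y),r=cv2.minEnclosingCircle(Q[:,:2].astype(np.float32));print(x,y,r)
m[:]=0;m[160:185,160:500]=1
Q=W[m&(abs(W[...,2]-0.043)<0.003)];print('wall',len(Q),np.median(Q,axis=0),np.polyfit(Q[:,1],Q[:,0],1), Q.min(0),Q.max(0))
go([0.5735,0.2393,0.10],[1,0])
```

```text
1017 0.05292431902271691 [0.57990858 0.23987796 0.05251263] [0.03441027 0.03279445 0.00501617]
0.5798602104187012 0.2395237386226654 0.017326325178146362
wall 1073 [0.4995346  0.23725768 0.0425603 ] [-0.04345029  0.51001071] [0.49275724 0.09735297 0.04001026] [0.50680405 0.37555366 0.04507593]
shift [11.93  1.57  4.38] turn 0.001
```

Run:
```python
from h import *
z=np.load('w2.npz')
d=z['d'];K=z['K'];M=z['M'];v,u=np.mgrid[0:480,0:640]
c=np.stack([(u-K[0,2])/K[0,0]*d,(v-K[1,2])/K[1,1]*d,d],-1);t=c@M[:3,:3].T+M[:3,3]
for r in range(298,400,8):
    print(r,[tuple(np.round(t[r,k]*1000).astype(int)) for k in (205,215,225,235,241)])
go([0.5799,0.2397,0.10],[1,0.0435])
```

```text
298 [(np.int64(217), np.int64(-114), np.int64(103)), (np.int64(216), np.int64(-104), np.int64(102)), (np.int64(216), np.int64(-93), np.int64(102)), (np.int64(217), np.int64(-84), np.int64(103)), (np.int64(217), np.int64(-77), np.int64(103))]
306 [(np.int64(203), np.int64(-111), np.int64(105)), (np.int64(204), np.int64(-101), np.int64(105)), (np.int64(-12), np.int64(-34), np.int64(-11)), (np.int64(-12), np.int64(-30), np.int64(-11)), (np.int64(202), np.int64(-75), np.int64(104))]
314 [(np.int64(188), np.int64(-106), np.int64(105)), (np.int64(-19), np.int64(-36), np.int64(-11)), (np.int64(-19), np.int64(-32), np.int64(-11)), (np.int64(-15), np.int64(-30), np.int64(-9)), (np.int64(-5), np.int64(-30), np.int64(-3))]
322 [(np.int64(-16), np.int64(-41), np.int64(-7)), (np.int64(-23), np.int64(-35), np.int64(-10)), (np.int64(-24), np.int64(-31), np.int64(-11)), (np.int64(-16), np.int64(-30), np.int64(-6)), (np.int64(-6), np.int64(-30), np.int64(-1))]
330 [(np.int64(-22), np.int64(-39), np.int64(-7)), (np.int64(-30), np.int64(-33), np.int64(-11)), (np.int64(-28), np.int64(-30), np.int64(-10)
[... 1317 characters left out ...]
2)), (np.int64(-41), np.int64(-31), np.int64(-2)), (np.int64(-35), np.int64(-30), np.int64(3)), (np.int64(166), np.int64(-77), np.int64(161)), (np.int64(166), np.int64(-71), np.int64(161))]
386 [(np.int64(-142), np.int64(0), np.int64(-80)), (np.int64(-42), np.int64(-31), np.int64(1)), (np.int64(-35), np.int64(-30), np.int64(6)), (np.int64(219), np.int64(-91), np.int64(214)), (np.int64(165), np.int64(-72), np.int64(169))]
394 [(np.int64(-67), np.int64(-26), np.int64(-17)), (np.int64(-67), np.int64(-23), np.int64(-17)), (np.int64(-37), np.int64(-30), np.int64(8)), (np.int64(218), np.int64(-92), np.int64(223)), (np.int64(218), np.int64(-85), np.int64(223))]
shift [11.93  1.61  5.02] turn -0.043
```

>>> {"name": "carry_out", "arguments": {"targets": [[6, [6, 1.6, 5], -0.043], [6, [11.9, 1.6, 5], -0.043], [6, [11.9, 1.6, 5], -0.043], [6, [11.9, 1.6, 5], -0.043]]}}

```text
clock: 4.78
tcp_pos: [0.5802, 0.2391, 0.1026]
tool_rot: [-0.034, 1.569, 0.033]
ft_force: [-0.1, 0.7, 1.2]
grip_width: 0.0602
```

Run:
```python
from h import *
go([0.5799,0.2397,0.033],[1,0.0435])
```

```text
shift [ 6.96  0.07 -0.04] turn -0.001
```

>>> {"name": "carry_out", "arguments": {"targets": [[6, [4, 0.05, 0], 0], [6, [6.95, 0.05, 0], 0], [3, [6.95, 0.05, 0], 0], [3, [6.95, 0.05, 0], 0], [3, [6.95, 0.05, 0], 0]], "grip_force": 30}}

```text
clock: 5.4
tcp_pos: [0.581, 0.2415, 0.0346]
tool_rot: [-0.033, 1.566, 0.036]
ft_force: [-1.1, 0.1, 4.6]
grip_width: 0.0329
```

>>> {"name": "carry_out", "arguments": {"targets": [[3, [0, 0, 0], 0], [3, [-2, 0, 0], 0], [3, [-5, 0, 0], 0], [3, [-5, 0, 0], 0]]}}

```text
clock: 5.9
tcp_pos: [0.5812, 0.2416, 0.0858]
tool_rot: [-0.032, 1.565, 0.037]
ft_force: [-0.0, 0.4, -0.6]
grip_width: 0.0328
```

```bash
cat > top.py <<'E'
from h import *
import sys
def look(name,fit=True):
    T=pose();p=optics.read_camera('wrist');save(p,name)
    d=p['depth'];K=p['mtx'];M=p['tool_from_camera'];v,u=np.mgrid[0:480,0:640]
    c=np.stack([(u-K[0,2])/K[0,0]*d,(v-K[1,2])/K[1,1]*d,d],-1);t=c@M[:3,:3].T+M[:3,3]
    np.savez(name+'.npz',d=d,K=K,M=M,p=T[0],R=T[1],c=p['color'],t=t)
    return T,p,t
if __name__=='__main__':
    T,p,t=look(sys.argv[1]); print(T[0])
    hsv=cv2.cvtColor(p['color'],cv2.COLOR_RGB2HSV)
    m=(abs(t[...,1])<0.02)&(abs(t[...,2])<0.035)&(t[...,0]<0.0)&(t[...,0]>-0.06)&(hsv[...,1]>120)
    Q=t[m];print(len(Q),Q.min(0),Q.max(0))
    # ransac planes
    rng=np.random.default_rng(0);best=None
    for i in range(500):
        a=Q[rng.choice(len(Q),3,False)];n=np.cross(a[1]-a[0],a[2]-a[0]);
        if np.linalg.norm(n)<1e-7: continue
        n/=np.linalg.norm(n)
        if abs(n[1])>0.2: continue
        k=(abs((Q-a[0])@n)<0.0006)
        if best is None or k.sum()>best.sum(): best=k
    P=Q[best];c=P.mean(0);n=np.linalg.svd(P-c,full_matrices=False)[2][2];n*=-np.sign(n[0])
    print('n inl',best.sum(),'normal(tool)',n,'tilt to -z',np.arctan2(-n[2],-n[0]),'tilt y',n[1],'c',c,'center',(P.min(0)+P.max(0))/2,np.ptp(P,axis=0))
E
python3 top.py w3
```

```text
[0.58119666 0.24161122 0.08577595]
7193 [-0.04165494 -0.01633156 -0.0187849 ] [-1.15889467e-05  1.84355322e-02  1.50627098e-02]
n inl 3262 normal(tool) [-0.99965598  0.02612604  0.00231281] tilt to -z -0.002313602857511512 tilt y 0.026126036169014513 c [-0.018286    0.00034388 -0.00203431] center [-0.01826118  0.00024967 -0.00176252] [0.00192373 0.0330046  0.03264843]
```

View pics/w3.png

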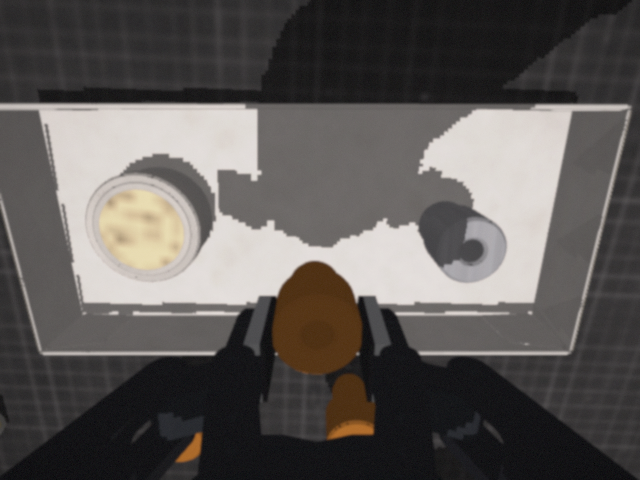

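The bushing is held straight: the head top is level, 18.3 mm behind the TCP. Next I'll pivot it 0.5 rad in the grip by dragging the sleeve against the near tray wall's rim.

>>> {"name": "carry_out", "arguments": {"targets": [[3, [0, 0, -3], 0], [3, [1.95, 0, -6], 0], [3, [1.95, 0, -6], 0], [3, [1.95, 0, -6.6], 0]]}}

```text
clock: 6.45
tcp_pos: [0.5138, 0.2378, 0.0618]
tool_rot: [-0.035, 1.57, 0.034]
ft_force: [0.2, -0.6, -0.3]
grip_width: 0.0329
```

>>> {"name": "carry_out", "arguments": {"targets": [[3, [0, 0, -0.4], 0], [3, [0, 0, -0.8], 0], [3, [0, 0, -1.2], 0], [3, [0, 0, -1.65], 0], [3, [0, 0, -1.65], 0]]}}

```text
clock: 7.08
tcp_pos: [0.4995, 0.237, 0.064]
tool_rot: [-0.033, 1.565, 0.035]
ft_force: [5.8, -2.7, 1.3]
grip_width: 0.0327
```

```bash
python3 top.py w4
```

```text
[0.49945468 0.23703759 0.06400117]
6224 [-0.02366145 -0.01630088 -0.0156833 ] [-2.48686274e-05  1.68517958e-02  1.58588578e-02]
n inl 3320 normal(tool) [-0.95392027  0.00967049 -0.29990432] tilt to -z 0.30460705183362463 tilt y 0.009670490400432786 c [-0.01787623  0.00023637 -0.0002467 ] center [-0.01781419  0.0002612  -0.00023144] [0.01062367 0.03290937 0.03081419]
```

View pics/w4.png

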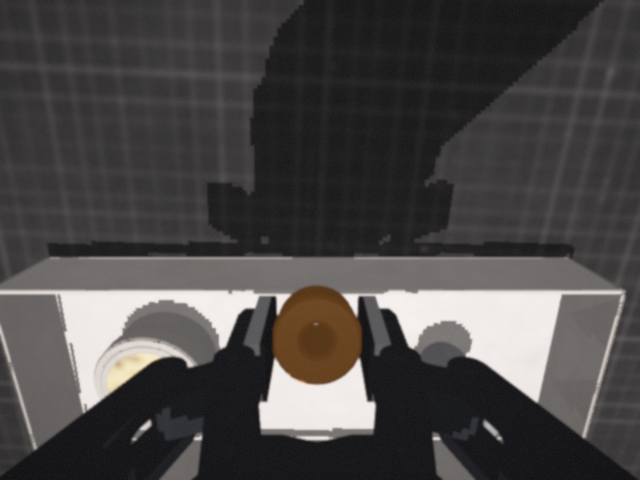

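>>> {"name": "carry_out", "arguments": {"targets": [[3, [0, 0, -0.4], 0], [3, [0, 0, -0.85], 0], [3, [0, 0, -0.85], 0], [3, [0, 0, -0.85], 0]]}}

```text
clock: 7.62
tcp_pos: [0.4907, 0.2368, 0.0637]
tool_rot: [-0.033, 1.566, 0.035]
ft_force: [5.2, -1.2, 0.5]
grip_width: 0.0331
```

```bash
python3 top.py w5
```

```text
[0.49073227 0.2368079  0.0636693 ]
5748 [-0.02646011 -0.01630394 -0.01325971] [-3.29903867e-05  1.68059026e-02  1.73507425e-02]
n inl 3381 normal(tool) [-0.8871766   0.00606613 -0.46139017] tilt to -z 0.47957104977917026 tilt y 0.0060661349819179184 c [-0.01772942  0.00011284  0.0012954 ] center [-0.01769367  0.00027639  0.00126974] [0.01549842 0.03305655 0.02905889]
```

>>> {"name": "carry_out", "arguments": {"targets": [[3, [0, 0, -0.1], 0], [3, [0, 0, -0.1], 0], [3, [-3, 0, 1], 0], [3, [-8, 0, 2], 0], [3, [-12, 0, 2], 0]]}}

```text
clock: 8.3
tcp_pos: [0.5094, 0.2376, 0.184]
tool_rot: [-0.033, 1.57, 0.034]
ft_force: [-0.1, 0.4, -0.9]
grip_width: 0.0321
```

```bash
python3 top.py w6; python3 -c "
from h import *
go([0.46,-0.21,0.18],[0.828,0.561])"
```

```text
[0.50944871 0.23756543 0.18401205]
5893 [-0.02601648 -0.01637767 -0.01292907] [-6.45402469e-06  1.67974435e-02  1.77510789e-02]
n inl 3402 normal(tool) [-0.88595693  0.01088667 -0.46363974] tilt to -z 0.48212976324716 tilt y 0.01088666506763786 c [-0.018021    0.00031203  0.00177837] center [-0.01785111  0.00028496  0.00191899] [0.01558228 0.03298907 0.02901831]
shift [  0.81 -44.56  -7.06] turn -0.552
```

```bash
cat > ins.py <<'E'
from h import *
import sys
z=np.array([0.828,0.561,0]);z/=np.linalg.norm(z)
x=np.array([0,0,-1.]);y=np.cross(z,x)
Mt=np.stack([x,y,z],1)
mouth=np.array([0.501,-0.1835,0.0778])
n=-z*np.sin(.5)+np.array([0,0,np.cos(.5)])
def tcp(h,top,a):
    S=np.array(top)-0.026*np.array(a)
    return mouth+h*n-Mt@S
if __name__=='__main__':
    top=[-0.0179,0.0003,0.0019];a=[-0.886,0.01,-0.4636]
    for h in map(float,sys.argv[1:]):
        t=tcp(h,top,a);print(h,t);go(t,z)
E
python3 ins.py 0.06 0.034 0
```

```text
0.06 [ 0.46565639 -0.20749489  0.13559095]
shift [  5.26 -44.35  -6.52] turn -0.552
0.034 [ 0.47597589 -0.20050306  0.11277381]
shift [  7.55 -43.7   -5.48] turn -0.552
0.0 [ 0.48947062 -0.19135989  0.082936  ]
shift [ 10.55 -42.86  -4.12] turn -0.552
```

>>> {"name": "carry_out", "arguments": {"targets": [[3, [0, -44.35, -6.5], -0.552], [3, [0, -44.35, -6.5], -0.552], [3, [0, -44.35, -6.5], -0.552], [3, [0, -44.35, -6.5], -0.552], [3, [0, -44.35, -6.5], -0.552]]}}

```text
clock: 8.98
tcp_pos: [0.477, -0.0712, 0.1823]
tool_rot: [-0.467, 1.519, 0.467]
ft_force: [0.3, 0.5, -0.8]
grip_width: 0.0325
```

```bash
python3 ins.py 0.06
```

```text
0.06 [ 0.46565639 -0.20749489  0.13559095]
shift [  4.66 -10.64  -8.6 ] turn 0.001
```

>>> {"name": "carry_out", "arguments": {"targets": [[3, [0, -10.6, -8.6], 0], [3, [0, -10.6, -8.6], 0], [3, [0, -10.6, -8.6], 0], [3, [4.6, -10.6, -8.6], 0], [3, [4.6, -10.6, -8.6], 0]]}}

```text
clock: 9.6
tcp_pos: [0.4637, -0.2047, 0.1322]
tool_rot: [-0.464, 1.526, 0.47]
ft_force: [-0.3, -0.2, -0.9]
grip_width: 0.0328
```

```bash
python3 top.py w7; python3 ins.py 0.034
python3 - <<'E'
from h import *
p=optics.read_camera('scene');save(p,'s7');cv2.imwrite('pics/s7c.png',cv2.resize(cv2.cvtColor(p['color'],cv2.COLOR_RGB2BGR)[150:290,330:500],None,fx=4,fy=4,interpolation=cv2.INTER_CUBIC))
E
```

```text
[ 0.46366798 -0.20471089  0.13216526]
5823 [-0.02626637 -0.01635425 -0.01268909] [-9.79005491e-05  1.67238851e-02  1.77443119e-02]
n inl 3283 normal(tool) [-0.89326557  0.0180493  -0.44916684] tilt to -z 0.46591450472288143 tilt y 0.018049295079113688 c [-0.01783923  0.00030037  0.0019554 ] center [-0.01782179  0.00023106  0.00212465] [0.01528416 0.0329568  0.02962747]
0.034 [ 0.47597589 -0.20050306  0.11277381]
shift [ 2.23 -0.24  1.17] turn 0.001
```

View pics/w7.png

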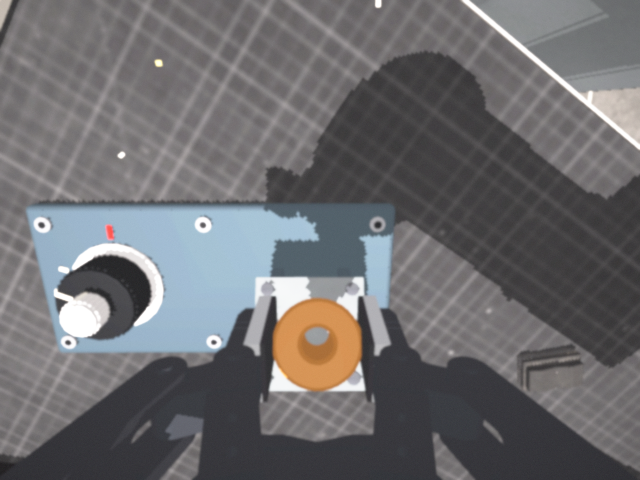

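View pics/s7c.png

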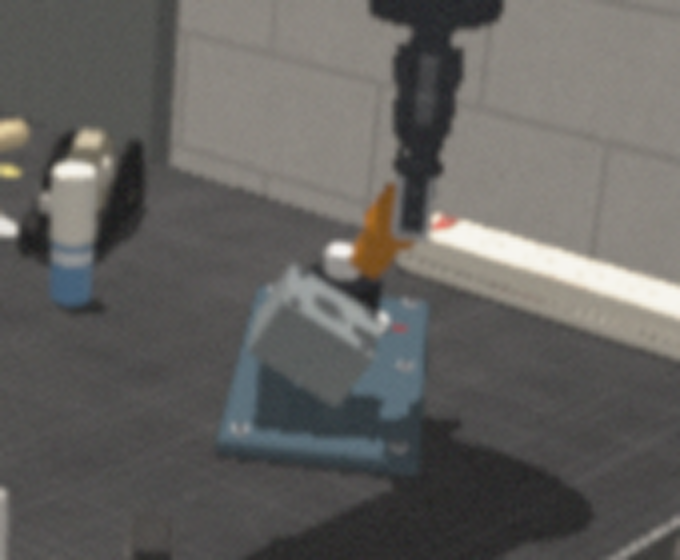

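```bash
python3 ins.py 0.06; python3 -c "
from h import *
for i in range(4): print(pose()[0], readout.get_obs()['clock']);optics.read_camera('top')
"; python3 ins.py 0.06
```

```text
0.06 [ 0.46565639 -0.20749489  0.13559095]
shift [ 0.13 -0.16 -0.15] turn 0.001
[ 0.4660125  -0.20533506  0.13688713] 9.7
[ 0.46659726 -0.20534637  0.13784065] 9.75
[ 0.46676989 -0.20530471  0.13805064] 9.8
[ 0.46675657 -0.20524073  0.13793612] 9.85
0.06 [ 0.46565639 -0.20749489  0.13559095]
shift [ 0.2  -0.14 -0.21] turn 0.001
```

>>> {"name": "carry_out", "arguments": {"targets": [[3, [1.1, -0.15, 0.45], 0], [3, [2.2, -0.15, 0.9], 0], [3, [2.2, -0.15, 0.9], 0], [3, [2.2, -0.15, 0.9], 0]]}}

```text
clock: 10.4
tcp_pos: [0.4739, -0.2017, 0.1136]
tool_rot: [-0.467, 1.52, 0.467]
ft_force: [0.1, -0.4, -1.5]
grip_width: 0.0324
```

```bash
python3 -c "
from h import *
for i in range(3): optics.read_camera('top')
"; python3 top.py w8; python3 ins.py 0.034
python3 - <<'E'
import numpy as np,cv2
g=cv2.imread('pics/w8.png');cv2.imwrite('pics/w8c.png',cv2.resize(g[230:410,210:430],None,fx=3.3,fy=3.3,interpolation=cv2.INTER_CUBIC))
E
```

```text
[ 0.47410004 -0.20170064  0.11409851]
5816 [-0.02635693 -0.01632167 -0.01313608] [-0.00015029  0.01679406  0.01777616]
n inl 3319 normal(tool) [-0.89010582  0.00848166 -0.45567498] tilt to -z 0.47314876561348773 tilt y 0.008481658248607577 c [-0.01809799  0.00020795  0.00204416] center [-0.01784925  0.0002287   0.00191682] [0.01545725 0.03294006 0.02881798]
0.034 [ 0.47597589 -0.20050306  0.11277381]
shift [ 0.13 -0.01  0.22] turn 0.0
```

View pics/w8c.png

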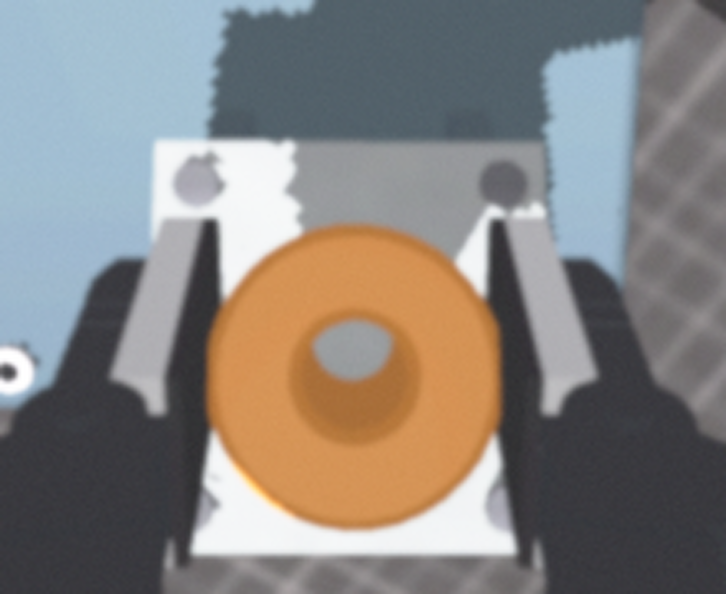

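The head is gripped between the pads with the whole block face behind it. Its four corners in the crop are (155, 140), (545, 140), (520, 555) and (190, 555). I'll measure the face centre relative to the tool from these.

Run:
```python
from h import *
from ins import Mt
z=np.load('w8.npz');t=z['t'];d=z['d'];K=z['K'];M=z['M'];g=cv2.cvtColor(z['c'],cv2.COLOR_RGB2HSV)
m=np.zeros(d.shape,bool);m[275:296,275:355]=1;m[385:396,275:360]=1
P=t[m&(g[...,1]<60)&(t[...,0]>0.0)]
for i in range(10):
    c=P.mean(0);n=np.linalg.svd(P-c,full_matrices=False)[2][2];n*=-np.sign(n[0]);r=(P-c)@n;P=P[abs(r)<max(.0012,1.6*r.std())]
print(n,'tilt',np.arctan2(-n[2],-n[0]),'rms',r.std(),len(P))
def ray(u,v):
    q=M[:3,:3]@np.array([(u-K[0,2])/K[0,0],(v-K[1,2])/K[1,1],1]);o=M[:3,3];return o+q*(((c-o)@n)/(q@n))
C=[ray(210+a/3.3,230+b/3.3) for a,b in ((155,140),(545,140),(520,555),(190,555))]
C=np.array(C)*1000;print(np.round(C,1));fc=C.mean(0);print('edges',[np.linalg.norm(C[i]-C[(i+1)%4]) for i in range(4)],'centre',fc)
print('screw mid',)
top=np.array([-17.9,.23,1.95]);a=np.array([-.8877,.009,-.460]);
S=top-26*a;tip=top-52*a
for nm,q in (('S',S),('tip',tip)):
    r=q-fc;h=r@n;print(nm,'height above face',h,'lateral',r-h*n)
```

```text
[-0.87649887 -0.00136211 -0.48140199] tilt 0.5022540566417624 rms 0.0005595745104173082 2224
[[ 52.4 -32.2   3.6]
 [ 52.3  32.    3.5]
 [ 21.3  26.4  60.1]
 [ 21.3 -24.9  60.2]]
edges [np.float64(64.23334716186885), np.float64(64.7926063082131), np.float64(51.29974402887932), np.float64(64.97608103277463)] centre [36.80977761  0.32765494 31.83157231]
screw mid
S height above face 36.35122135570554 lateral [ 0.23222675 -0.28214053 -0.42202189]
tip height above face 10.364203077970435 lateral [ 0.53483465 -0.55153774 -0.97222429]
```

>>> {"name": "carry_out", "arguments": {"targets": [[3, [0.5, 0, 0.35], 0], [3, [0.9, 0, 0.55], 0], [3, [1.25, 0, 0.74], 0], [3, [1.6, 0, 0.92], 0], [3, [1.6, 0, 0.92], 0]]}}

```text
clock: 11.22
tcp_pos: [0.4818, -0.1964, 0.0975]
tool_rot: [-0.467, 1.52, 0.467]
ft_force: [1.7, 0.1, -1.8]
grip_width: 0.0329
```

```bash
python3 -c "
from h import *
optics.read_camera('top')
"; python3 top.py w9; python3 -c "
from h import *
print(readout.get_obs()['ft_force'])
g=cv2.imread('pics/w9.png');cv2.imwrite('pics/w9c.png',cv2.resize(g[230:410,210:430],None,fx=3.3,fy=3.3,interpolation=cv2.INTER_CUBIC))"
```

```text
[ 0.48172726 -0.19638073  0.09759963]
5837 [-0.02611876 -0.01630464 -0.01263251] [-0.00028851  0.01680026  0.01789179]
n inl 3326 normal(tool) [-0.88179012 -0.00152008 -0.47163956] tilt to -z 0.4911498294727904 tilt y -0.001520080409757778 c [-0.01788508  0.00052266  0.00198162] center [-0.0175752   0.00021937  0.00182288] [0.01599801 0.03303567 0.02891078]
[-0.29886508 -0.79586975 -0.92972567]
```

View pics/w9c.png

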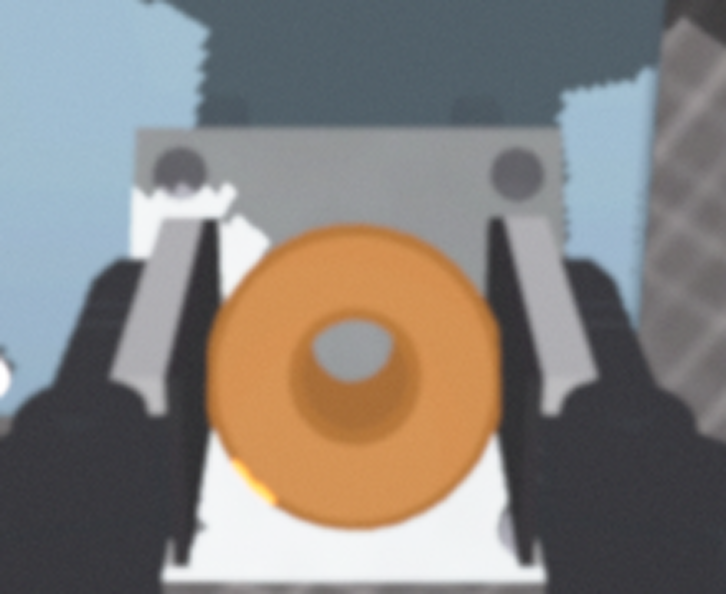

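It went in freely and self-aligned to 0.491 rad. Now I'll push along the bore axis with a firmer grip.

>>> {"name": "carry_out", "arguments": {"targets": [[3, [0, 0, 0], 0], [3, [0.4, 0, 0.22], 0], [3, [0.8, 0, 0.44], 0], [3, [1.15, 0, 0.63], 0], [3, [1.15, 0, 0.63], 0]], "grip_force": 80}}

```text
clock: 11.95
tcp_pos: [0.4871, -0.1928, 0.0857]
tool_rot: [-0.467, 1.519, 0.467]
ft_force: [3.4, -0.9, -3.6]
grip_width: 0.0316
```

```bash
python3 top.py w10; python3 -c "
from h import *
print(readout.get_obs()['ft_force'])
g=cv2.imread('pics/w10.png');cv2.imwrite('pics/w10c.png',cv2.resize(g[230:410,210:430],None,fx=3.3,fy=3.3,interpolation=cv2.INTER_CUBIC))"
```

```text
[ 0.48714123 -0.19280709  0.08568079]
5741 [-0.02586079 -0.01571703 -0.01270547] [-8.06218387e-05  1.61702625e-02  1.74193946e-02]
n inl 3306 normal(tool) [-0.88929116 -0.00174363 -0.45733815] tilt to -z 0.47500045120827344 tilt y -0.0017436265473512586 c [-0.01770631  0.00047775  0.00203119] center [-0.01739719  0.00020362  0.00178775] [0.01567915 0.03162357 0.02898643]
[ 4.34071625 -1.35088568 -3.94698008]
```

View pics/w10c.png

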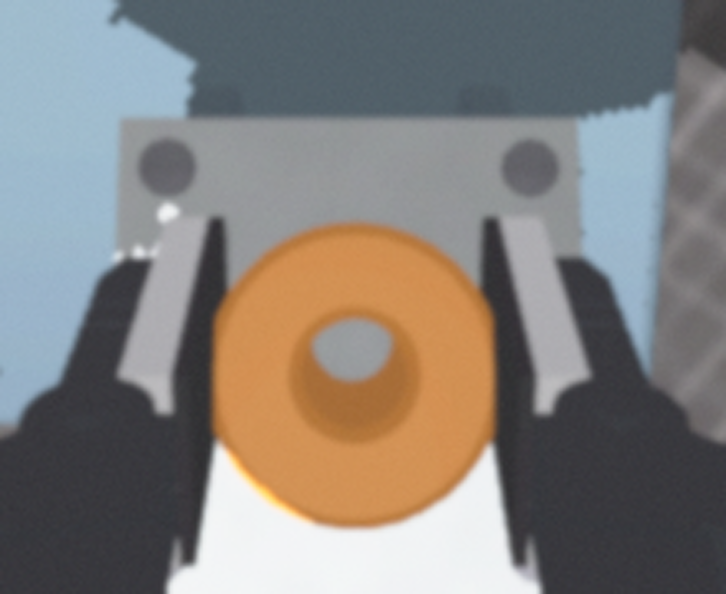

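>>> {"name": "carry_out", "arguments": {"targets": [[3, [0.2, 0, 0.11], 0], [3, [0.4, 0, 0.22], 0], [3, [0.6, 0, 0.31], 0], [3, [0.6, 0, 0.31], 0]]}}

```text
clock: 12.5
tcp_pos: [0.4886, -0.1921, 0.0822]
tool_rot: [-0.468, 1.522, 0.466]
ft_force: [-8.9, -1.3, 13.6]
grip_width: 0.0315
```

```bash
cat > flush.py <<'E'
from h import *
import sys
z=np.load(sys.argv[1]+'.npz');t=z['t'];g=cv2.cvtColor(z['c'],cv2.COLOR_RGB2HSV)
n0=np.array([-np.cos(.5),0,-np.sin(.5)])
# face pixels: tool y |.|<.03, low saturation, in region
def fit(P,tol):
    for i in range(12):
        c=np.median(P,axis=0) if i==0 else P.mean(0);n=np.linalg.svd(P-P.mean(0),full_matrices=False)[2][2];n*=-np.sign(n[0]);c=P.mean(0);r=(P-c)@n;P=P[abs(r)<max(tol,1.8*r.std())]
    return c,n,len(P)
m=np.zeros(g.shape[:2],bool);m[267:296,275:356]=1;m[385:405,272:365]=1
m&=(g[...,1]<60)
c,n,k=fit(t[m&(t[...,0]>0)],.0012)
m=(g[...,1]>120)&(abs(t[...,1])<.019)&(abs(t[...,2])<.035)
h=(t-c)@n
H=h[m];hist,e=np.histogram(H,bins=np.arange(0,.06,.0005));i=hist.argmax()
print('face n',n,'tilt',np.arctan2(-n[2],-n[0]),k,'mode',e[i])
P=t[m&(abs(h-e[i])<.003)];c2,n2,k2=fit(P,.0008)
print('top n',n2,k2,'angle to face',np.arccos(n@n2),'top height mm',1000*((c2-c)@n))
E
python3 top.py w11;python3 flush.py w10;python3 flush.py w11; python3 -c "
from h import *
print(readout.get_obs()['ft_force'])
g=cv2.imread('pics/w11.png');cv2.imwrite('pics/w11c.png',cv2.resize(g[230:410,210:430],None,fx=3.3,fy=3.3,interpolation=cv2.INTER_CUBIC))"
```

```text
[ 0.48859576 -0.19207062  0.0822403 ]
5749 [-0.02647844 -0.01570437 -0.0130647 ] [-3.80808632e-06  1.61069469e-02  1.79086272e-02]
n inl 3287 normal(tool) [-8.78933590e-01 -2.73295921e-04 -4.76944094e-01] tilt to -z 0.4971746063652907 tilt y -0.0002732959210774074 c [-0.01778684  0.00022464  0.00185146] center [-0.01747133  0.00022823  0.00144381] [0.01605099 0.03159637 0.02901702]
face n [-0.87541211  0.00197899 -0.48337327] tilt 0.5045050550769165 2182 mode 0.029500000000000002
top n [-0.88598881  0.00850222 -0.46362866] 4139 angle to face 0.023330100796920064 top height mm 29.55357136394715
face n [-0.873181   -0.00191351 -0.48739233] tilt 0.5091018818071887 2204 mode 0.025500000000000002
top n [-0.87661052  0.00199258 -0.48119646] 4052 angle to face 0.008087546060297546 top height mm 25.79213802900628
[-8.08032419 -1.22795319 12.91288812]
```

View pics/w11c.png

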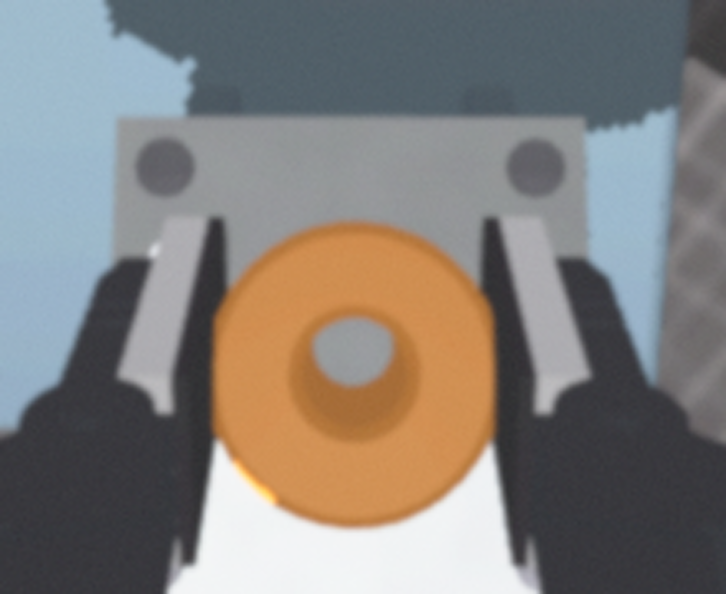

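It looks home: the head top stands 25.8 mm above the face, 0.008 rad off. A little more push, then relax, release and check.

>>> {"name": "carry_out", "arguments": {"targets": [[3, [0.15, 0, 0.08], 0], [3, [0.15, 0, 0.08], 0], [3, [-0.1, 0, -0.05], 0], [5.5, [-0.1, 0, -0.05], 0], [5.5, [-0.1, 0, -0.05], 0]]}}

```text
clock: 13.18
tcp_pos: [0.4887, -0.191, 0.0803]
tool_rot: [-0.466, 1.521, 0.468]
ft_force: [-0.4, -0.5, 0.1]
grip_width: 0.0546
```

>>> {"name": "carry_out", "arguments": {"targets": [[5.5, [-2, 0, 0], 0], [5.5, [-6, 0, -2], 0], [5.5, [-10, 0, -5], 0], [5.5, [-10, 0, -5], 0]]}}

```text
clock: 13.68
tcp_pos: [0.4482, -0.2206, 0.185]
tool_rot: [-0.468, 1.514, 0.463]
ft_force: [0.0, 0.2, -0.2]
grip_width: 0.0552
```

```bash
python3 top.py w12 ; python3 -c "
from h import *
z=np.array([0.828,0.561,0]);go([0.5803,-0.3015,0.10],z)
"
```

```text
[ 0.44815639 -0.22056039  0.18504024]
shift [  8.29 -14.18   6.36] turn -0.0Traceback (most recent call last):
  File "top.py", line 13, in <module>
    Q=t[m];print(len(Q),Q.min(0),Q.max(0))
                        ~~~~~^^^
    return umr_minimum(a, axis, None, out, keepdims, initial, where)
ValueError: zero-size array to reduction operation minimum which has no identity
```

View pics/w12.png

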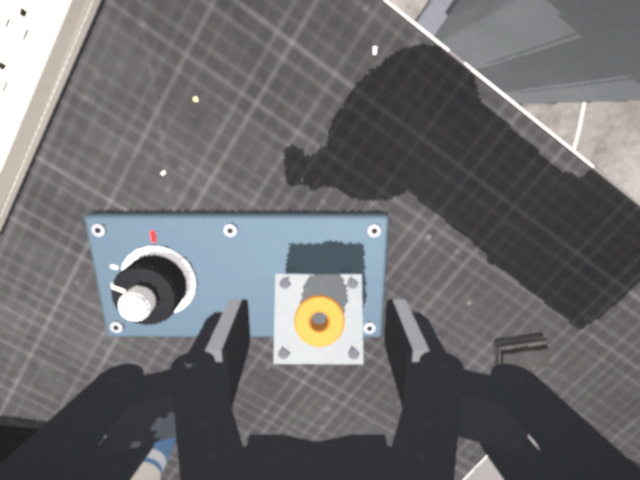

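Run:
```python
from h import *
z=np.load('w12.npz');W=z['t']@z['R'].T+z['p'];g=cv2.cvtColor(z['c'],cv2.COLOR_RGB2HSV)
v,u=np.mgrid[0:480,0:640]
blk=(u>278)&(u<360)&(v>278)&(v<360)&(g[...,1]<60)&(W[...,2]>.045)
def fit(P,tol):
    for i in range(12):
        c=P.mean(0);n=np.linalg.svd(P-c,full_matrices=False)[2][2];n*=np.sign(n[2]);r=(P-c)@n;P=P[abs(r)<max(tol,1.8*r.std())]
    return c,n,len(P)
c,n,k=fit(W[blk],.0012);print('face',c,n,k)
h=(W-c)@n
b=(u>290)&(u<350)&(v>290)&(v<350)&(g[...,1]>120)&(h>.02)
c2,n2,k2=fit(W[b],.001);print('top',c2,n2,k2,'angle',np.arccos(n@n2),'h',(c2-c)@n*1000)
# knob
kn=(u>85)&(u<215)&(v>230)&(v<335)
Q=W[kn&(W[...,2]>.059)&(W[...,2]<.069)];print('knob',len(Q),np.median(Q[:,2]),cv2.minEnclosingCircle(Q[:,:2].astype(np.float32)))
Q=W[kn&(abs(W[...,2]-.0455)<.003)];print('ring',len(Q),cv2.minEnclosingCircle(Q[:,:2].astype(np.float32)))
cen=np.array([.5803,-.3015])
def pt(r,cc): q=W[r,cc];a=np.degrees(np.arctan2(*(q[:2]-cen)[::-1]));print(r,cc,q,'az',a,np.linalg.norm(q[:2]-cen))
for r,cc in ((236,153),(267,113),(268,116),(290,117),(292,122)): pt(r,cc)
im=cv2.cvtColor(z['c'],cv2.COLOR_RGB2BGR)[215:345,80:220];cv2.imwrite('pics/w12k.png',cv2.resize(im,None,fx=4.5,fy=4.5,interpolation=cv2.INTER_CUBIC))
```

```text
face [ 0.50020035 -0.18381448  0.07714486] [-0.39799618 -0.26917203  0.87700938] 3693
top [ 0.48993079 -0.19041991  0.10161288] [-0.49662209  0.86630008  0.05376507] 1658 angle 1.5591736497673754 h 27.323932051701476
knob 733 0.06405751190781142 ((0.5801300406455994, -0.30213508009910583), 0.012825718149542809)
ring 1990 ((0.5795312523841858, -0.30183640122413635), 0.027114545926451683)
236 153 [ 0.54684882 -0.32468271  0.01041897] az -145.27683622266187 0.04069912824258641
267 113 [ 0.59238936 -0.34086478  0.01116887] az -72.92769307299685 0.04117934887554293
268 116 [ 0.59004375 -0.33766099  0.01375479] az -74.91954342619282 0.03745073586684342
290 117 [ 0.58573691 -0.32143113  0.04579226] az -74.74179735409382 0.02065937726247205
292 122 [ 0.58499414 -0.31731777  0.04593968] az -73.4710057666215 0.016499600661121407
```

View pics/w12k.png

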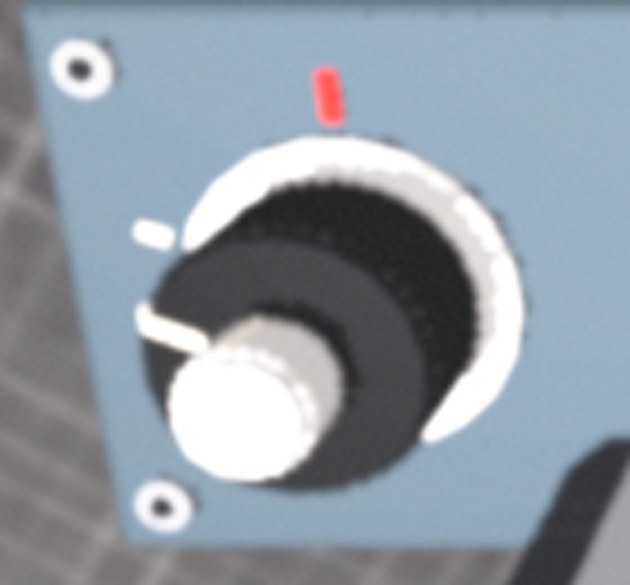

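Run:
```python
from h import *
print(readout.get_obs()['joints'])
z=np.load('w12.npz');W=z['t']@z['R'].T+z['p'];g=cv2.cvtColor(z['c'],cv2.COLOR_RGB2HSV)
v,u=np.mgrid[0:480,0:640]
c=np.array([.50020035,-.18381448,.07714486]);n=np.array([-.39799618,-.26917203,.87700938]);n/=np.linalg.norm(n)
h=(W-c)@n
b=(u>290)&(u<350)&(v>290)&(v<350)&(g[...,1]>120)
hist,e=np.histogram(h[b],np.arange(-.01,.04,.001));print(dict(zip(np.round(e*1000),hist)))
P=W[b&(abs(h-.026)<.003)];cc=P.mean(0);n2=np.linalg.svd(P-cc,full_matrices=False)[2][2];n2*=np.sign(n2[2])
print(len(P),np.median((P-c)@n),np.arccos(n@n2),'centre',(P.min(0)+P.max(0))/2-.026*n)
go([0.5802,-0.3018,0.10],[0.828,0.561])
```

```text
[-5.15171176e-02 -2.36418778e-01 -2.60564840e-01 -3.58164905e-04
 -1.54369035e+00 -9.24165117e-01]
{np.float64(-10.0): np.int64(3), np.float64(-9.0): np.int64(0), np.float64(-8.0): np.int64(1), np.float64(-7.0): np.int64(3), np.float64(-6.0): np.int64(2), np.float64(-5.0): np.int64(1), np.float64(-4.0): np.int64(5), np.float64(-3.0): np.int64(3), np.float64(-2.0): np.int64(0), np.float64(-1.0): np.int64(0), np.float64(-0.0): np.int64(2), np.float64(1.0): np.int64(5), np.float64(2.0): np.int64(3), np.float64(3.0): np.int64(2), np.float64(4.0): np.int64(3), np.float64(5.0): np.int64(4), np.float64(6.0): np.int64(3), np.float64(7.0): np.int64(0), np.float64(8.0): np.int64(2), np.float64(9.0): np.int64(4), np.float64(10.0): np.int64(3), np.float64(11.0): np.int64(2), np.float64(12.0): np.int64(4), np.float64(13.0): np.int64(2), np.float64(14.0): np.int64(3), np.float64(15.0): np.int64(3), np.float64(16.0): np.int64(2), np.float64(17.0): np.int64(2), np.float64(18.0): np.int64(7), np.float64(19.0): np.int64(2), np.float64(20.0): np.int64(3), np.float64(21.0): np.int64(3), np.float64(22.0): np.int64(3), np.float64(23.0): np.int64(5), np.float64(24.0): np.int64(63), np.float64(25.0): np.int64(343), np.float64(26.0): np.int64(740), np.float64(27.0): np.int64(471), np.float64(28.0): np.int64(61), np.float64(29.0): np.int64(1), np.float64(30.0): np.int64(0), np.float64(31.0): np.int64(0), np.float64(32.0): np.int64(0), np.float64(33.0): np.int64(0), np.float64(34.0): np.int64(0), np.float64(35.0): np.int64(0), np.float64(36.0): np.int64(0), np.float64(37.0): np.int64(0), np.float64(38.0): np.int64(0)}
1683 0.026571427175796088 0.03673872291252694 centre [ 0.50124435 -0.18284734  0.07747571]
shift [  8.29 -14.2    6.34] turn -0.0
```

>>> {"name": "carry_out", "arguments": {"targets": [[7.5, [4, 0, 1.5], 0], [7.5, [4, 0, 1.5], 0], [7.5, [4, 0, 1.5], 0]]}}

```text
clock: 14.1
tcp_pos: [0.4599, -0.2112, 0.1413]
tool_rot: [-0.467, 1.521, 0.467]
ft_force: [-0.2, -0.0, 0.5]
grip_width: 0.0751
```

```bash
cat > chk.py <<'E'
from h import *
import sys
optics.read_camera('wrist')
D=[];T=pose()
for i in range(3):
    p=optics.read_camera('wrist');D.append(p['depth'])
save(p,sys.argv[1])
d=np.median(D,axis=0);K=p['mtx'];M=p['tool_from_camera'];v,u=np.mgrid[0:480,0:640]
c=np.stack([(u-K[0,2])/K[0,0]*d,(v-K[1,2])/K[1,1]*d,d],-1);W=(c@M[:3,:3].T+M[:3,3])@T[1].T+T[0]
n0=np.array([-.398,-.269,.877]);mouth=np.array([.501,-.1835,.0775])
g=cv2.cvtColor(p['color'],cv2.COLOR_RGB2HSV)
rad=np.linalg.norm((W-mouth)-((W-mouth)@n0)[...,None]*n0,axis=-1);h=(W-mouth)@n0
def fit(P,tol):
    for i in range(12):
        c=P.mean(0);n=np.linalg.svd(P-c,full_matrices=False)[2][2];n*=np.sign(n[2]);r=(P-c)@n;P=P[abs(r)<max(tol,2*r.std())]
    return c,n,len(P)
f=(abs(h)<.004)&(rad>.019)&(rad<.031)&(g[...,1]<80)
c1,n1,k1=fit(W[f],.001)
t=(abs(h-.026)<.005)&(rad<.0155)&(rad>.0075)
c2,n2,k2=fit(W[t],.001)
print('face',n1,k1,'top',n2,k2,'angle',np.arccos(n1@n2),'height',1000*((c2-c1)@n1))
A=W[t];mid=A.mean(0);print('top centre',c2)
E
python3 chk.py w13
```

```text
face [-0.39824306 -0.26994376  0.87666004] 4903 top [-0.3701271  -0.24881397  0.89504052] 1963 angle 0.03968657875778609 height 26.663615197037778
top centre [ 0.49054525 -0.19058332  0.1009328 ]
```

View pics/w13.png

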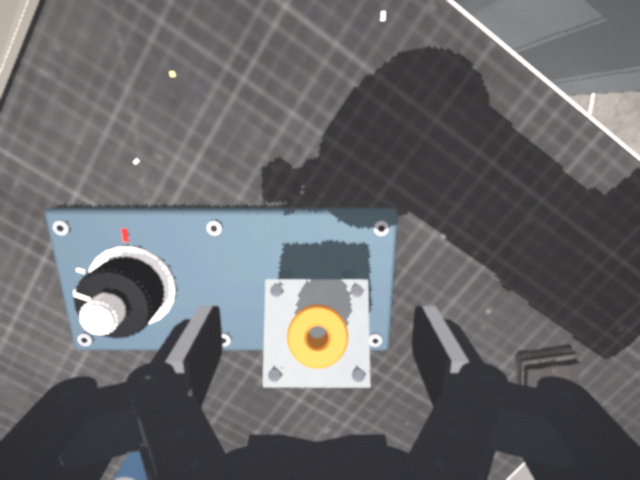

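The close check shows the release left the bushing about 0.7 mm high and tipped 0.04 rad towards upright. That is inside the tolerance but marginal. I'll press the low side of the head down with closed fingertips.

Run:
```python
from h import *
print(pose()[0]);go([0.4751,-0.2012,0.104],[0.828,0.561])
```

```text
[ 0.46031924 -0.21128815  0.14227919]
shift [3.83 0.01 1.79] turn 0.0
```

>>> {"name": "carry_out", "arguments": {"targets": [[0, [0, 0, 1.8], 0], [0, [0, 0, 1.8], 0], [0, [0, 0, 1.8], 0], [0, [0, 0, 1.8], 0], [0, [2.5, 0, 1.8], 0]], "grip_force": 60}}

```text
clock: 14.92
tcp_pos: [0.476, -0.2014, 0.1181]
tool_rot: [-0.468, 1.516, 0.465]
ft_force: [-0.0, 0.5, -0.6]
grip_width: 0.0001
```

>>> {"name": "carry_out", "arguments": {"targets": [[0, [0, 0, 0], 0], [0, [0, 0, 0], 0]]}}

```text
clock: 15.18
tcp_pos: [0.475, -0.2013, 0.1171]
tool_rot: [-0.467, 1.52, 0.466]
ft_force: [0.1, 0.7, 0.2]
grip_width: -0.0
```

Run:
```python
from h import *
print(pose()[0]);go([0.4751,-0.2012,0.095],[0.828,0.561])
p=optics.read_camera('wrist');save(p,'w14')
```

```text
[ 0.47502164 -0.20129435  0.1171128 ]
shift [2.21 0.01 0.01] turn 0.0
```

View pics/w14.png

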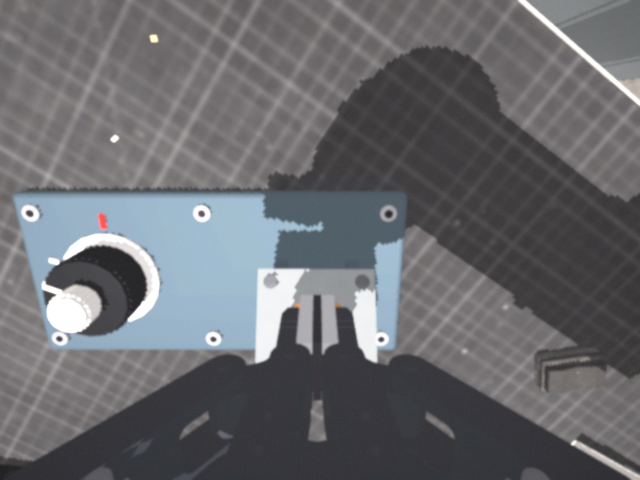

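>>> {"name": "carry_out", "arguments": {"targets": [[0, [1.4, 0, 0], 0], [0, [1.9, 0, 0], 0], [0, [2.2, 0, 0], 0], [0, [2.4, 0, 0], 0], [0, [2.4, 0, 0], 0]]}}

```text
clock: 15.85
tcp_pos: [0.4742, -0.2018, 0.0944]
tool_rot: [-0.468, 1.521, 0.466]
ft_force: [-8.9, 1.2, 12.4]
grip_width: 0.0003
```

>>> {"name": "carry_out", "arguments": {"targets": [[0, [0.2, 0, 0.1], 0], [0, [0.4, 0, 0.2], 0], [0, [0.4, 0, 0.2], 0]]}}

```text
clock: 16.23
tcp_pos: [0.4744, -0.2021, 0.0939]
tool_rot: [-0.47, 1.524, 0.464]
ft_force: [-21.5, 3.8, 30.2]
grip_width: 0.0
```

>>> {"name": "carry_out", "arguments": {"targets": [[0, [-2.5, 0, -0.5], 0], [0, [-5, 0, -3.7], 0], [7.5, [-5, 0, -3.7], 0], [7.5, [-5, 0, -3.7], 0], [7.5, [-5, 0, -3.7], 0]]}}

```text
clock: 16.85
tcp_pos: [0.4458, -0.2202, 0.1371]
tool_rot: [-0.466, 1.521, 0.468]
ft_force: [-0.7, -0.5, -0.2]
grip_width: 0.0544
```

```bash
python3 chk.py w15
```

```text
face [-0.39851705 -0.26895071  0.87684074] 4820 top [-0.39781805 -0.26822198  0.8773812 ] 1938 angle 0.001145314289442578 height 26.252640802309546
top centre [ 0.49065133 -0.19053429  0.10056914]
```

The bushing is now seated: 0.001 rad off, height 26.25 mm against 26 nominal. Next is the clamp ring.

Run:
```python
from h import *
print(pose()[0]);go([0.5802,-0.3018,0.105],[0.828,0.561])
```

```text
[ 0.44589038 -0.22042253  0.13763429]
shift [  3.25 -14.28   6.55] turn 0.001
```

>>> {"name": "carry_out", "arguments": {"targets": [[7.5, [0, -14.3, 6.5], 0], [7.5, [0, -14.3, 6.5], 0], [7.5, [0, -14.3, 6.5], 0], [7.5, [2.5, -14.3, 6.5], 0], [7.5, [2.5, -14.3, 6.5], 0]]}}

```text
clock: 17.68
tcp_pos: [0.5788, -0.302, 0.1098]
tool_rot: [-0.464, 1.525, 0.47]
ft_force: [-0.3, 0.3, -1.2]
grip_width: 0.0747
```

Run:
```python
from h import *
for i in range(3): optics.read_camera('top')
T=pose();print(T[0]);p=optics.read_camera('wrist');save(p,'w16')
go([0.5802,-0.3018,0.017],[0.828,0.561])
```

```text
[ 0.58017236 -0.30255571  0.11446538]
shift [9.79 0.09 0.02] turn 0.001
```

View pics/w16.png

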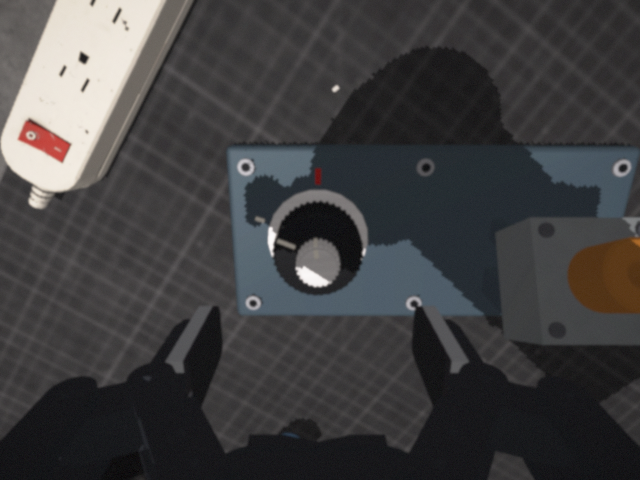

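The knob pair (column 318) is centred between the fingers.

>>> {"name": "carry_out", "arguments": {"targets": [[7.5, [5, 0.1, 0], 0], [7.5, [8, 0.1, 0], 0], [7.5, [9.3, 0.1, 0], 0], [7.5, [9.6, 0.1, 0], 0], [7.5, [9.6, 0.1, 0], 0]]}}

```text
clock: 18.5
tcp_pos: [0.5803, -0.302, 0.019]
tool_rot: [-0.468, 1.518, 0.465]
ft_force: [0.4, 0.1, -0.1]
grip_width: 0.075
```

Run:
```python
from h import *
optics.read_camera('top');optics.read_camera('top')
print(pose()[0],readout.get_obs()['ft_force']);p=optics.read_camera('wrist');save(p,'w17')
go([0.5802,-0.3018,0.017],[0.828,0.561])
```

```text
[ 0.58029714 -0.30195077  0.01899772] [ 0.55914118 -0.4769856  -0.10315323]
shift [0.17 0.01 0.01] turn 0.0
```

View pics/w17.png

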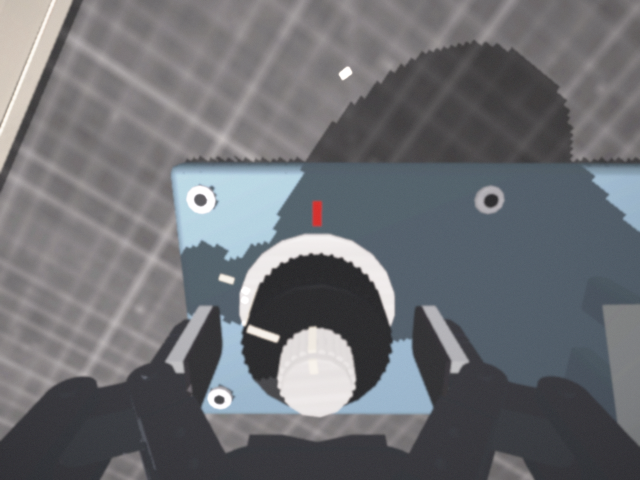

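>>> {"name": "carry_out", "arguments": {"targets": [[4.5, [0, 0, 0], 0], [4.5, [0, 0, 0], 0], [4.5, [0, 0, 0], 0], [4.5, [0, 0, 0], 0]], "grip_force": 40}}

```text
clock: 19.15
tcp_pos: [0.5801, -0.3024, 0.0183]
tool_rot: [-0.468, 1.518, 0.465]
ft_force: [2.0, -4.5, 3.5]
grip_width: 0.0507
```

>>> {"name": "carry_out", "arguments": {"targets": [[4.5, [0, 0, 0], 0.15], [4.5, [0, 0, 0], 0.3], [4.5, [0, 0, 0], 0.45], [4.5, [0, 0, 0], 0.6], [4.5, [0, 0, 0], 0.6]]}}

```text
clock: 19.77
tcp_pos: [0.5801, -0.3024, 0.0183]
tool_rot: [0.001, 1.569, -0.003]
ft_force: [1.1, -4.4, 4.7]
grip_width: 0.0511
```

Run:
```python
from h import *
o=readout.get_obs();print(o['ft_force'],o['wrist_torque'],o['joints']);p=optics.read_camera('wrist');save(p,'w18')
z=pose()[1][:,2];print('z az',np.arctan2(z[1],z[0]),pose()[0])
```

```text
[ 1.05801823 -4.38128982  4.66368365] [-1.3119498  -0.62489109 -0.09412282] [-1.74833876e-01  2.54060044e-01 -7.09507502e-02  1.06501786e-03
 -1.24377889e+00 -1.39926933e+00]
z az -0.0012141882623024367 [ 0.58004799 -0.30235699  0.01829215]
```

View pics/w18.png

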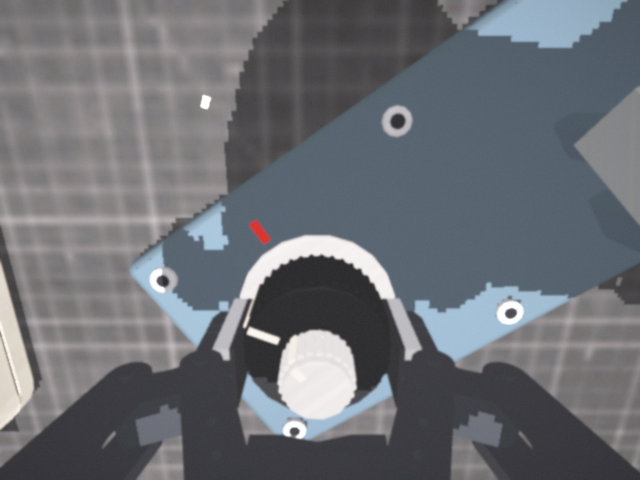

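The ring turns with the gripper: its line is still at (335, 262) in the wrist view. The fine knob's pointer has stayed fixed in the world.

>>> {"name": "carry_out", "arguments": {"targets": [[4.5, [0, 0, 0], 0.15], [4.5, [0, 0, 0], 0.3], [4.5, [0, 0, 0], 0.45], [4.5, [0, 0, 0], 0.58], [4.5, [0, 0, 0], 0.66]]}}

```text
clock: 20.45
tcp_pos: [0.5794, -0.3019, 0.0182]
tool_rot: [0.517, 1.508, -0.518]
ft_force: [-6.8, 4.7, 9.8]
grip_width: 0.051
```

>>> {"name": "carry_out", "arguments": {"targets": [[4.5, [0, 0, 0], 0.03], [4.5, [0, 0, 0], 0.03]]}}

```text
clock: 20.7
tcp_pos: [0.5787, -0.3011, 0.0182]
tool_rot: [0.538, 1.505, -0.539]
ft_force: [-4.7, 1.6, 10.7]
grip_width: 0.051
```

Run:
```python
from h import *
o=readout.get_obs();print(o['ft_force'],o['wrist_torque'],o['joints']);p=optics.read_camera('wrist');save(p,'w19')
z=pose()[1][:,2];print('z az',np.arctan2(z[1],z[0]),pose()[0])
```

```text
[-4.68216705  1.57935476 10.73074099] [0.68749489 1.53185315 1.1348016 ] [-1.73799870e-01  2.53284697e-01 -7.17205456e-02  1.09702197e-04
 -1.24782192e+00 -2.08536539e+00]
z az -0.6881848875603588 [ 0.57865034 -0.30116219  0.01818295]
```

View pics/w19.png

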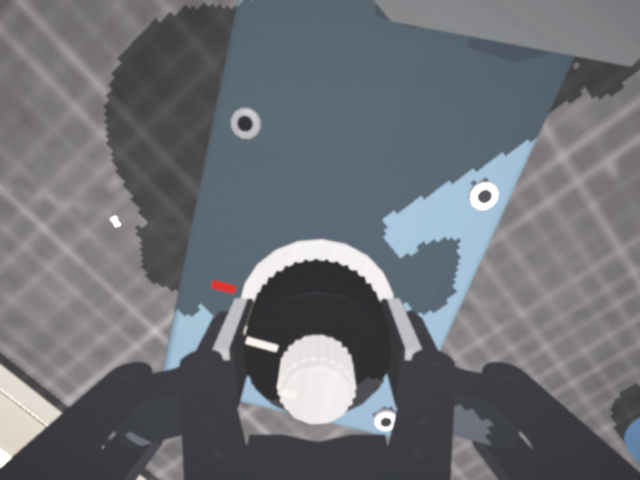

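The moment has risen to 1.1 Nm and the line has slipped slightly in the grip, so the ring is at its stop. Releasing and rising.

>>> {"name": "carry_out", "arguments": {"targets": [[7.5, [0, 0, 0], 0], [7.5, [0, 0, 0], 0], [7.5, [0, 0, 0], 0], [7.5, [-4, 0, 0], 0], [7.5, [-9, 0, 0], 0]]}}

```text
clock: 21.38
tcp_pos: [0.5784, -0.3013, 0.1064]
tool_rot: [0.543, 1.506, -0.543]
ft_force: [0.6, -0.7, -0.3]
grip_width: 0.0745
```

```bash
python3 -c "
from h import *
go([0.48,-0.26,0.21],[0.828,0.561])"
```

```text
shift [-10.32  -3.13 -10.24] turn -1.289
```

>>> {"name": "carry_out", "arguments": {"targets": [[6, [-6, 0, 0], 0], [6, [-10, -3, -10], -0.4], [6, [-10, -3, -10], -0.8], [6, [-10, -3, -10], -1.1], [6, [-10, -3, -10], -1.29]]}}

```text
clock: 22.0
tcp_pos: [0.483, -0.2604, 0.2078]
tool_rot: [-0.049, 1.569, 0.05]
ft_force: [0.3, 0.8, 0.0]
grip_width: 0.0598
```

>>> {"name": "carry_out", "arguments": {"targets": [[6, [0, 0, 0], -0.45], [6, [0, 0, 0], -0.45], [6, [0, 0, 0], -0.45]]}}

```text
clock: 22.38
tcp_pos: [0.4832, -0.2607, 0.2069]
tool_rot: [-0.399, 1.534, 0.4]
ft_force: [-1.2, 0.1, -0.0]
grip_width: 0.0599
```

```bash
python3 chk.py w20; python3 -c "
from h import *
go([0.48,-0.26,0.21],[0.828,0.561])"
```

```text
face [-0.39729894 -0.27138394  0.87664378] 2286 top [-0.39885835 -0.27224807  0.87566718] 919 angle 0.002032785591468862 height 26.260954507062372
top centre [ 0.488836   -0.19223509  0.09943595]
shift [-0.3   0.22 -0.25] turn -0.091
```

View pics/w20.png

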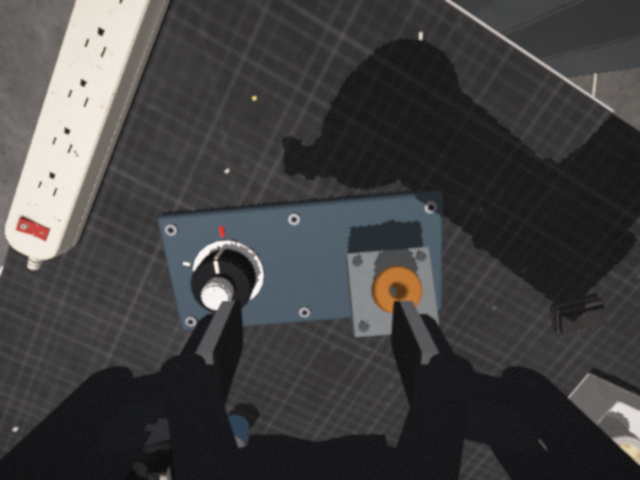

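Run:
```python
from h import *
T=pose();p=optics.read_camera('wrist')
cv2.imwrite('pics/w21.png',cv2.resize(cv2.cvtColor(p['color'],cv2.COLOR_RGB2BGR)[215:325,170:290],None,fx=5,fy=5,interpolation=cv2.INTER_CUBIC))
d=p['depth'];K=p['mtx'];M=p['tool_from_camera'];v,u=np.mgrid[0:480,0:640]
c=np.stack([(u-K[0,2])/K[0,0]*d,(v-K[1,2])/K[1,1]*d,d],-1);W=(c@M[:3,:3].T+M[:3,3])@T[1].T+T[0]
kn=(u>180)&(u<275)&(v>220)&(v<320)
top=kn&(abs(W[...,2]-.0455)<.003)
(cx,cy),r=cv2.minEnclosingCircle(W[top][:,:2].astype(np.float32));print(cx,cy,r)
g=p['color'].astype(int);a=kn
wl=top&(g.min(-1)>110);rd=kn&(g[...,0]>g[...,1]+60)
rr=np.hypot(W[...,0]-cx,W[...,1]-cy);wl&=(rr>.014)&(rr<.025)
for nm,m in (('line',wl),('red',rd)):
    q=W[m][:,:2].mean(0)-[cx,cy];print(nm,m.sum(),np.degrees(np.arctan2(q[1],q[0])))
```

```text
0.5801575779914856 -0.301867812871933 0.027039941400289536
line 76 -132.51627964526037
red 51 -148.47125460145892
```

View pics/w21.png

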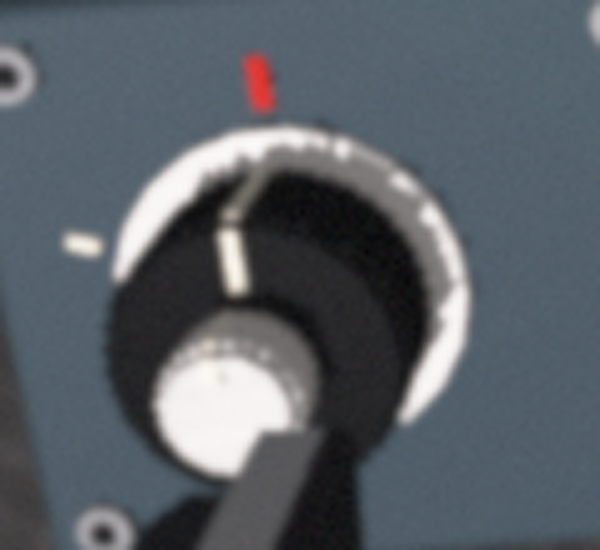

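Run:
```python
from h import *
T=pose();p=optics.read_camera('wrist');K=p['mtx'];M=p['tool_from_camera']
def at(u,v,z):
    q=T[1]@(M[:3,:3]@np.array([(u-K[0,2])/K[0,0],(v-K[1,2])/K[1,1],1]));o=T[0]+T[1]@M[:3,3];return (o+q*(z-o[2])/q[2])[:2]
def az(a): return np.degrees(np.arctan2(a[1],a[0]))
A=at(170+226/5,215+235/5,.0462);B=at(170+236/5,215+290/5,.0462)
C=at(170+254/5,215+60/5,.0122);D=at(170+262/5,215+106/5,.0122);F=at(170+68/5,215+241/5,.0122)
cen=np.array([.5802,-.3019])
print('line dir',az(A-B),az(A-cen),az(B-cen),'red',az(C-D),az(C-cen),az(D-cen),'white mark',az(F-cen))
```

```text
line dir -146.08674137768364 -146.27289275043378 -146.40453297569908 red -145.96786597970043 -146.29022916170368 -146.36885646490347 white mark -73.93545451227826
```

The ring's line is at -146.3°, the same as the red mark. The bushing sits at 0.002 rad and 26.26 mm. Nothing is being touched, so I'm handing in.

Run:
```python
from h import *
p=optics.read_camera('top');save(p,'t22');o=readout.get_obs();print(o['clock'],o['ft_force'])
print(ticket.hand_in())
```

```text
22.725 [-0.22153712  0.50921935 -0.59455276]
the job is handed in; nothing more can be done
None
```

View pics/t22.png

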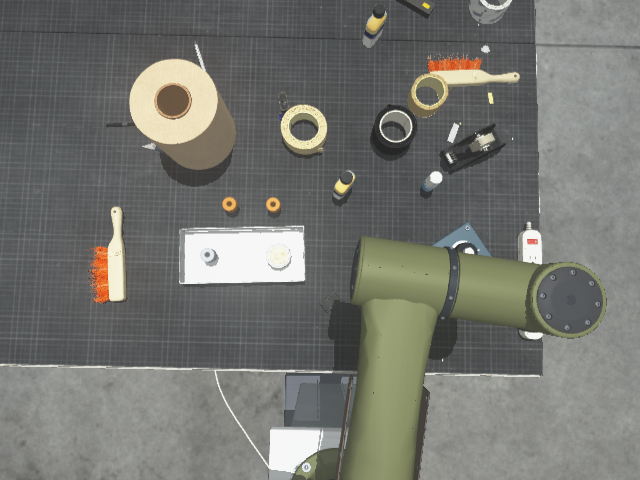

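The bronze bushing is pressed home in the slanted bore and the clamp ring is turned to its stop at the red mark. I handed the job in at 22.7 s of the 58 s allowed.

**How it went:**
- **Bushing:** The tool can't tilt, so I gripped the bushing in the tray and pivoted it about 0.48 rad in the jaws against the tray wall's rim. I then pushed it in along the bore axis.
- **Ring:** I gripped the ring from above and turned it clockwise about 1.29 rad, until the wrist moment rose to 1.1 Nm.

**Last checks:**
- **Seating:** The head top stands 26.26 mm above the block face (26 mm nominal), and its axis is 0.002 rad from the face normal. I did not measure the shoulder's distance from the bore centre directly after the final seating.
- **Ring:** Its white line reads -146.3°, the same as the red mark. An automatic colour mask first gave -132.5° for the line and -148.5° for the red mark. I discounted the -132.5° because the mask may have picked up part of the fine knob, and I used hand-picked points instead.
- **Fine knob:** The gripper never touched it, and its pointer appeared to stay put during the turn. I judged that by eye and did not measure it at the end.
- **Other items:** The steel bushing, tin, bottle and glue stick look unmoved in the last top view. I compared them by eye only. The eraser shows where it was in a late wrist picture.

**One check failed on the way:** After the first release the bushing had lifted to 26.7 mm and tipped by 0.04 rad. I pressed it down again with closed fingertips at about 37 N, and both checks after that were good.

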